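# Key an emblem onto its assembly jig

### The job

The red flower emblem is waiting loosely on the spindle of the wooden jig. With your fingertips only, turn it (pushing on the side of its green leaf rib is easiest) until the notch in its rim stands over the brass pin, then press it down on its spindle until it is fully home, flat on the block, and draw clear. Never pinch the leaf rib or lift the emblem, and leave the glue bottle, the stack of blanks and the blue bin where they are.

Things in the scene. Friction and masses are not known exactly. Their poses are not given: they have to be found in the camera images.
- jig: Fixed jig: green board 150 x 130 x 12 mm with a round wooden block (100 mm across, flat top 50 mm above the origin), hollow in the middle, a vertical steel spindle 12 mm thick on its axis (top 59 mm above the origin) and one brass pin. Origin: centre of the board's underside, on the spindle axis and the work surface; z up; x points from the spindle along the brass pin.
- pin_top (a point): Top of the brass pin, a round-topped key 8 mm wide that lies radially, from 33 to 64 mm from the spindle axis along the jig's +x, and stands 6 mm above the block's face; its outer 18 mm shows beyond the disc's rim. This point: 52 mm from the axis, 56 mm above the jig's origin.
- collar (a joint): Slide of the aluminium collar ring (52 mm across, round the spindle) that the disc rests on; metres downwards, 0 = up (its top 60 mm above the jig's origin), 0.010 = disc home on the block. No spring: it moves stiffly with about 7 N of friction and stays where it is pushed.
- disc: Loose red emblem, 0.12 kg: disc 92 mm across, 10 mm thick, bored to turn freely on the spindle and be pressed down. Origin: centre of the disc's underside, z up: 60 mm above the jig's origin at first (4 mm clear of the pin), 50 mm when home; turned wrong it stops on the pin. Notch along its +x, leaf rib along its -x; notch over pin when disc x = jig x, with 3 mm to spare each side.
- notch (a point): Notch in the disc's rim: a radial slot 14 mm wide, cut through the thickness, from 27 mm radius out to the rim. This point: 40 mm from the disc's axis, level with its top face.
- centre_top (a point): Middle of the black centre button's flat top (24 mm across, 36 mm at its foot), 16 mm above the disc's underside: the place to press (about 8 N, firmly home by 20 N). The disc has about 1.5 mm of sideways play on the spindle. Nothing else stands within 30 mm of the axis on the disc's face.
- leaf_top (a point): Top of the green leaf rib that stands on the disc's face opposite the notch: radial, 24 mm long (30 to 54 mm from the disc's axis), 10 mm thick, from 10 mm (the disc's face) to 28 mm above the disc's underside (its flanks to 25 mm). This point: its top centre, 42 mm from the axis. A sideways push under 2 N turns the disc, which stays where it is left.
- leaf_left: One flank of the leaf rib, a 24 x 3 x 15 mm plate on the disc's +y side of the rib (origin: its centre, 17.5 mm above the disc's underside). Pushing it turns the disc counter-clockwise seen from above when pushed towards the disc's -y.
- leaf_right: The other flank, on the disc's -y side; pushing it towards the disc's +y turns the disc clockwise seen from above.
- glue: Bystander: loose white closed glue bottle with a red cap, 48 mm across, 120 mm tall; origin at the centre of its foot.
- blanks: Bystander: loose stack of round red blanks with a black button on top, 80 mm across, 28 mm tall; origin at the centre of its underside.
- leaf_bin: Bystander: loose open blue plastic bin with green leaves, 90 x 120 x 50 mm; origin at the centre of its underside.

How it is judged:
By the outcome, as a careful person would: the job done as asked, in the order asked, and still so for the second after the job is handed in, with the robot touching nothing.
It also fails if it takes over 48 s, if anything falls off the work surface, if the arm or the gripper's body presses on something with over 40 N, if the wrist force passes 120 N, or if a joint passes its speed limit or range.

### The arm

A 6-joint arm with a two-finger parallel gripper is mounted at the origin on the work surface. World frame = base frame: x ahead of the robot, y to its left, z up, the work surface at z = 0. Lengths are in m, angles in rad, forces in N, time in s.
With the tool pointing down it reaches from about 0.375 to 0.9 m from the base axis. Payload 3.1 kg.
Tool frame: the origin (TCP) lies on the centre line of the jaws, within the pads' length; the fingertips stand 25 mm ahead of it and the grasp point (between the pads) lies 6 mm ahead of it (manip.tips_ahead is the distance from the TCP to the fingertips, in m); z points along the fingers, y is the direction in which the jaws open and shut (so a half turn about z gives the same grasp; the last joint's range is limited). The gripper opens to 85 mm and grips with 20 to 120 N. Pads are 22 mm wide; open, the fingers measure 114 mm over their backs; the gripper's body (76 mm by 85 mm) begins 54 mm behind the grasp point. The pads swing forward as they close: fully open they stand 13 mm farther back than shut.
Start: joints at [0.967, 0.527, 1.433, -0, 1.181, -0.178], TCP at [0.258, 0.569, 0.234] pointing down, gripper open.
Joint ranges: [-3.08, 3.08], [-0.75, 2.2], [0.22, 2.44], [-1.43, 4.57], [0, 2.65], [-2.85, 2.85]. Speed limits (rad/s): [2.79, 2.79, 3.14, 3.14, 3.14, 3.14].

### API

Orientations are given as a unit quaternion [x, y, z, w].
In Python, from station import manip gives the robot as it stands.
- The arm moves only by the tool play_rows, never from a script. Its argument "steps" is a list that holds one entry, the list of rows, each a list of 6 numbers: the shift along the tool's x, y, z in m, then the turn, a rotation vector about the tool's x, y, z in degrees. In form: [[[x, y, z, rx, ry, rz], ...]]. A call has 1 to 10 rows; each row shifts and turns the commanded pose from where the row before left it, along the tool's axes as they then stand; what a row does not reach is not made up. A row lasts 1/8 s, in which the tool goes at most 62.5 mm and 10.7 degrees, less where a joint would pass 70% of its speed; a pose out of reach is approached as far as the arm can. A call is refused whole if a number of a shift passes 0.0625 or a number of a turn 10.7, either way. A call with a gripper value outside its range is refused whole. "fingers" is the opening, from 0 (shut) to 1 (fully open), set as the call begins (left out, the last holds). The fingers move at their own pace and stop on an object; "squeeze" is the grip in N (left out, the last holds). Time passes only in rows, so rows that do not move let the fingers close. It gives the time, the measured TCP pose, the force and the opening at its end, in the units of the state.
- manip.sense(): the state, without advancing time (a new reading comes with each control period).
- manip.snapshot(name): name is "scene" or "top" or "wrist"; returns a dict with "img" (480x640x3 uint8, red, green, blue), "K" (3x3 intrinsics, pixels), "k1" (the pictures are not rectified: a ray, as slopes to the right and down, at radius r is drawn at 1 + k1 r^2 times it, then the intrinsics apply), "world_from_camera" (4x4, takes a point from camera to world coordinates). Camera axes: x right, y down, z forward; pixel columns grow to the right and rows downward; lengths in m; the calibration is good to about 2 mm. A picture is of the moment at which its call begins. There is no depth.
- manip.sign_off(): hands the job in, once; it reports no verdict.
Trained networks look in a picture, given as the dict that the camera call returned (one of the last four; its "shot" number tells which), for a name from the list of things; names that differ only in an ending like _2 or _b are one class to them, and where a whole thing is asked for, a point or a joint stands for the part that bears it (a point fixed in the world has none). Each returns a list of dicts, best first, with "score" (0 to 1); they miss things now and then, are a little off and sometimes report something else, mostly with a low value. They report only what shows in the picture. A call takes as long as a camera call.
- manip.regions_of(label, picture): "pixels" (480x640 bool, what is visible of it) and "rect" ([left, top, right, bottom] in pixels, round what is visible of it).
- manip.pinpoint(label, picture): "point" ([column, row] in pixels: a listed point, or the origin of a listed thing).
The state is a dict: "t": time; "q": joint angles; "qd": joint speeds; "tau": joint torques, N m; "tcp_pos": TCP position; "tool_rot": TCP orientation; "force": force on the tool from outside, world axes, zero at the start; "ft_torque": the same for the moment, N m; "finger_gap": opening from 0.0 (shut) to 1.0 (fully open).
Only numpy, scipy, OpenCV 4.12 (cv2) and the standard library are available. Lean on these libraries where they do the work, as an engineer would, in place of code of your own. Each camera call takes 0.05 s, during which the arm holds its last target.

## Working session

There is one attempt and no reset: what is moved stays moved. The work goes in short steps, Python scripts to look and compute and a tool call to move; the robot and the scene stay as the last step left them, time stands still between calls to the robot, and variables do not carry over. Pictures are saved under pics/ and viewed, and the job is handed in when it is done.

Besides the shell and the picture viewer there is one more tool, called after "Request:" as name(argument=value, ...) on one line, values as JSON. play_rows: Moves the arm, as the interface text tells. Its arguments: {"type":"object","properties":{"steps":{"type":"array"},"fingers":{"type":"number"},"squeeze":{"type":"number"}},"required":["steps"]}

```bash
ls; mkdir -p pics
cat > h.py <<'E'
import numpy as np, cv2
from station import manip
def ray(p,px):
    K=np.array(p["K"]);k1=p["k1"];d=np.array([(px[0]-K[0,2])/K[0,0],(px[1]-K[1,2])/K[1,1]])
    u=d.copy()
    for _ in range(30): u=d/(1+k1*(u@u))
    T=np.array(p["world_from_camera"]);r=T[:3,:3]@np.array([u[0],u[1],1]);return T[:3,3],r
def atz(p,px,z):
    o,r=ray(p,px);return o+r*(z-o[2])/r[2]
def proj(p,X):
    T=np.array(p["world_from_camera"]);c=T[:3,:3].T@(np.array(X)-T[:3,3]);u=c[:2]/c[2]
    u=u*(1+p["k1"]*(u@u));K=np.array(p["K"]);return np.array([K[0,0]*u[0]+K[0,2],K[1,1]*u[1]+K[1,2]])
def save(p,n): cv2.imwrite("pics/"+n+".png",cv2.cvtColor(p["img"],cv2.COLOR_RGB2BGR))
E
python3 - <<'E'
from h import *
s=manip.sense();print(s["t"],s["tcp_pos"],s["tool_rot"])
Z={"jig":0,"pin_top":.056,"disc":.06,"notch":.07,"centre_top":.076,"leaf_top":.088,"leaf_left":.0775,"leaf_right":.0775,"glue":0,"blanks":0,"leaf_bin":0}
for c in ["top","scene"]:
    p=manip.snapshot(c);save(p,c+"1")
    for l,z in Z.items():
        r=manip.pinpoint(l,p)
        for q in r[:2]: print(c,l,np.round(q["point"],1),round(q["score"],2),np.round(atz(p,q["point"],z),4))
print(manip.sense()["t"])
E
```

```text
pics
0.0 [0.25771642 0.56859329 0.23253105] [ 2.11315749e-01  9.77417235e-01 -1.01189190e-03 -4.22126191e-04]
top jig [330.6 289.9] 0.97 [ 0.5193 -0.0178  0.    ]
top disc [182.1 240. ] 0.69 [0.6161 0.272  0.06  ]
top disc [334.1 287.6] 0.64 [ 0.5194 -0.024   0.06  ]
top centre_top [332.  291.8] 0.72 [ 0.5105 -0.0197  0.076 ]
top centre_top [452.8 262.1] 0.33 [ 0.5628 -0.2504  0.076 ]
top leaf_top [327.1 266.4] 0.56 [ 0.5571 -0.0112  0.088 ]
top leaf_left [329.7 261.8] 0.37 [ 0.567  -0.0163  0.0775]
top leaf_right [324.1 261.9] 0.51 [ 0.567  -0.0057  0.0775]
top glue [452.9 258. ] 0.78 [ 0.5803 -0.2702  0.    ]
top blanks [180.2 243. ] 0.72 [0.6201 0.2932 0.    ]
top leaf_bin [320.5 186.2] 0.64 [ 7.362e-01 -3.000e-04  0.000e+00]
scene jig [284.3 227.7] 0.8 [ 0.5108 -0.0233  0.    ]
scene pin_top [305.7 209.8] 0.6 [0.537  0.0241 0.056 ]
scene disc [283.  213.3] 0.63 [ 0.523  -0.0279  0.06  ]
scene notch [268.3 201. ] 0.62 [ 0.4774 -0.0417  0.07  ]
scene centre_top [280.9 207.5] 0.94 [ 0.519  -0.0297  0.076 ]
scene centre_top [306.3 211.3] 0.22 [0.561 0.013 0.076]
scene leaf_top [294.6 209.8] 0.88 [ 0.5541 -0.0125  0.088 ]
scene leaf_left [295.7 213.9] 0.61 [ 0.557  -0.0121  0.0775]
scene leaf_left [281.  207.7] 0.21 [ 0.5212 -0.0305  0.0775]
scene glue [294.2 209.5] 0.66 [0.4674 0.0278 0.    ]
scene glue [198.5 286.6] 0.6 [ 0.5699 -0.2652  0.    ]
scene blanks [415.2 208.8] 0.62 [0.6266 0.2834 0.    ]
scene leaf_bin [339.2 288.3] 0.56 [ 0.7354 -0.0096  0.    ]
scene leaf_bin [196.5 287.4] 0.19 [ 0.5697 -0.2697  0.    ]
1.2
```

Run:
```python
import cv2
a=cv2.imread("pics/top1.png")[220:360,250:430];b=cv2.imread("pics/scene1.png")[160:270,210:370]
cv2.imwrite("pics/t1c.png",cv2.resize(a,(720,560),interpolation=cv2.INTER_CUBIC));cv2.imwrite("pics/s1c.png",cv2.resize(b,(800,550),interpolation=cv2.INTER_CUBIC))
```

```text
(no output)
```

View pics/t1c.png

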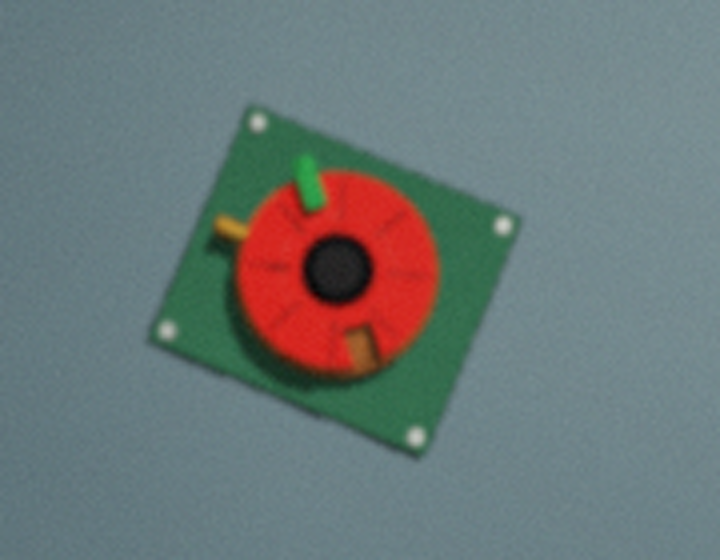

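View pics/s1c.png

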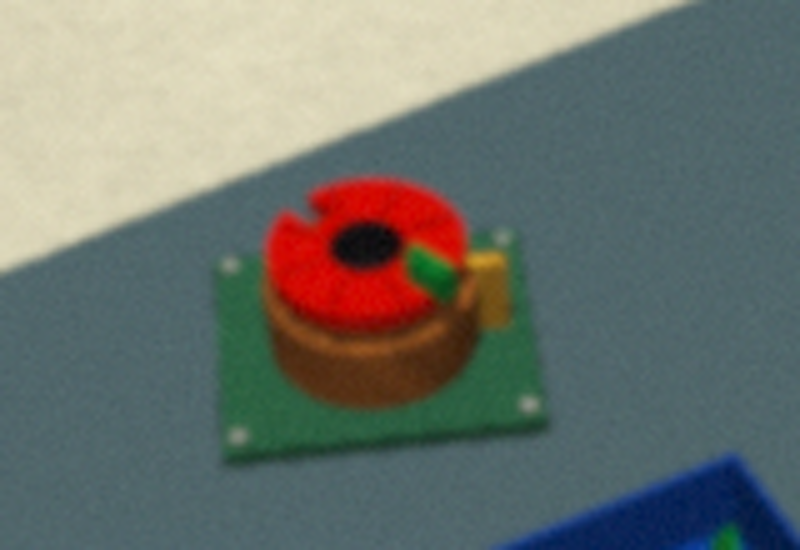

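View pics/top1.png

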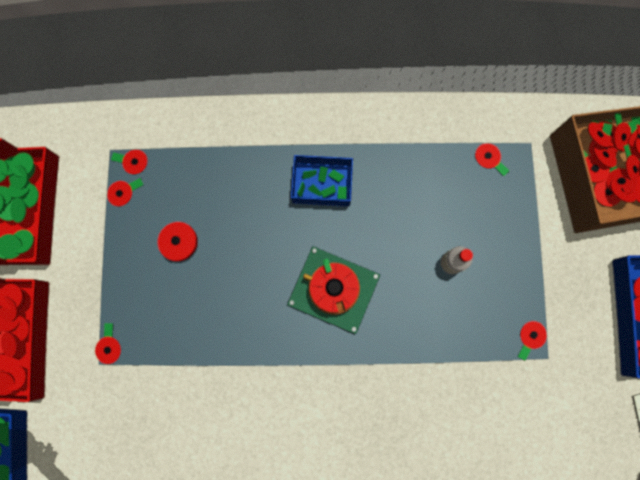

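The top view shows the jig at about pixel (334,287), with the pin pointing up-left at (308,277). The leaf is at (327,266), near world +x, and the notch is towards the robot. The disc has to turn about 130° clockwise. I'll move over it and take a close look.

```bash
cat >> h.py <<'E'
from scipy.spatial.transform import Rotation as R
def fit(p,quad=None): pass
def down(yaw): # tool x at world yaw(deg), z down
    c,s=np.cos(np.radians(yaw)),np.sin(np.radians(yaw))
    return R.from_matrix(np.array([[c,s,0],[s,-c,0],[0,0,-1]]))
def rows(p0,R0,wps):
    """wps list of (pos,yaw)"""
    out=[]
    for P,y in wps:
        P=np.array(P);d=R0.inv().apply(P-p0);R1=down(y);rv=(R0.inv()*R1).as_rotvec(degrees=True)
        d=np.round(d,4);rv=np.round(rv,1);out.append([float(v) for v in [*d,*rv]])
        p0=p0+R0.apply(d);R0=R0*R.from_rotvec(rv,degrees=True)
    return out
def cur():
    s=manip.sense();return np.array(s["tcp_pos"]),R.from_quat(s["tool_rot"])
def line(P,yaw,n,start=None,y0=None):
    p0,R0=cur(); x=R0.as_matrix()[:,0];y0=np.degrees(np.arctan2(x[1],x[0]));dy=(yaw-y0+180)%360-180
    w=[(p0+(np.array(P)-p0)*k/n,y0+dy*k/n) for k in range(1,n+1)]
    return rows(p0,R0,w)
E
python3 - <<'E'
from h import *
for r in line([0.52,0.0,0.25],197,12): print(r,end=",")
s=manip.snapshot("wrist");p,Rr=cur();T=np.array(s["world_from_camera"])
print(Rr.inv().apply(T[:3,3]-p));print(np.round(Rr.inv().as_matrix()@T[:3,:3],3),s["K"])
E
```

```text
[-0.0395, -0.0342, -0.0014, 0.0, 0.0, -3.4],[-0.0373, -0.0364, -0.0013, 0.0, 0.0, -3.5],[-0.0351, -0.0387, -0.0014, 0.0, 0.0, -3.4],[-0.0327, -0.0407, -0.0014, 0.0, 0.0, -3.5],[-0.0302, -0.0426, -0.0014, 0.0, 0.0, -3.4],[-0.0276, -0.0444, -0.0013, 0.0, 0.0, -3.5],[-0.0248, -0.0459, -0.0014, 0.0, 0.0, -3.4],[-0.0221, -0.0473, -0.0014, 0.0, 0.0, -3.5],[-0.0191, -0.0486, -0.0014, 0.0, 0.0, -3.4],[-0.0163, -0.0496, -0.0013, 0.0, 0.0, -3.5],[-0.0131, -0.0505, -0.0014, 0.0, 0.0, -3.4],[-0.0102, -0.0513, -0.0014, 0.0, 0.0, -3.5],[ 0.0664076   0.00078804 -0.14056021]
[[-0.001 -0.965 -0.262]
 [ 1.    -0.001  0.   ]
 [-0.    -0.262  0.965]] [[392.28811529   0.         323.69869325]
 [  0.         392.28811529 248.40175527]
 [  0.           0.           1.        ]]
```

Request:
play_rows(steps=[[[-0.0395, -0.0342, -0.0014, 0, 0, -3.4], [-0.0373, -0.0364, -0.0014, 0, 0, -3.5], [-0.035, -0.0387, -0.0014, 0, 0, -3.4], [-0.0327, -0.0407, -0.0014, 0, 0, -3.5], [-0.03, -0.0426, -0.0014, 0, 0, -3.4], [-0.0276, -0.0444, -0.0014, 0, 0, -3.5], [-0.0248, -0.0459, -0.0014, 0, 0, -3.4], [-0.022, -0.0473, -0.0014, 0, 0, -3.5], [-0.019, -0.0486, -0.0014, 0, 0, -3.4], [-0.0163, -0.0496, -0.0014, 0, 0, -3.5]]], fingers=0)

```text
t: 2.5
tcp_pos: [0.4766, 0.0933, 0.2479]
tool_rot: [-0.089, 0.996, 0.0, 0.0]
force: [-0.1, 0.8, 0.4]
finger_gap: -0.003
```

Request:
play_rows(steps=[[[-0.013, -0.0505, -0.0014, 0, 0, -3.4], [-0.01, -0.0513, -0.0014, 0, 0, -3.5], [0, 0, 0, 0, 0, 0]]])

```text
t: 2.88
tcp_pos: [0.5215, -0.0036, 0.2507]
tool_rot: [-0.145, 0.989, -0.001, 0.001]
force: [-0.4, -0.6, -0.8]
finger_gap: 0.003
```

Run:
```python
from h import *
s=manip.sense();print(s["t"],s["tcp_pos"],s["force"],s["finger_gap"])
p=manip.snapshot("wrist");save(p,"w1")
Z={"pin_top":.056,"disc":.06,"notch":.07,"centre_top":.076,"leaf_top":.088}
for l,z in Z.items():
        for q in manip.pinpoint(l,p)[:2]: print(l,np.round(q["point"],1),round(q["score"],2),np.round(atz(p,q["point"],z),4))
```

```text
2.875 [ 0.52154391 -0.0035645   0.25065389] [-0.40152128 -0.59278036 -0.75596728] 0.003028879957441583
pin_top [343.8 248. ] 0.73 [0.5408 0.0211 0.056 ]
disc [299.8 210.9] 0.73 [ 0.5192 -0.0252  0.06  ]
notch [297.4 167.8] 0.91 [ 0.4841 -0.0365  0.07  ]
centre_top [297.9 214.9] 0.82 [ 0.5199 -0.0256  0.076 ]
centre_top [304.4 210.7] 0.21 [ 0.515  -0.0215  0.076 ]
leaf_top [301.  269.4] 0.88 [ 0.5601 -0.0109  0.088 ]
```

View pics/w1.png

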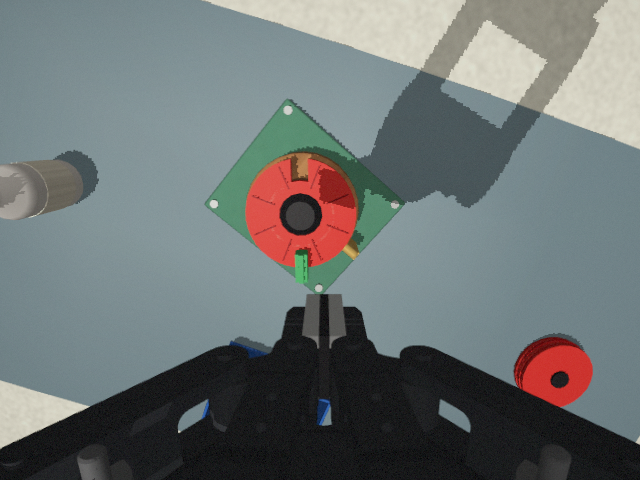

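Run:
```python
from h import *
p=manip.snapshot("wrist");hsv=cv2.cvtColor(p["img"],cv2.COLOR_RGB2HSV)
W=[]
for c in [(288,110),(214,204),(395,205),(319,288)]:
    x,y=c;m=(hsv[y-8:y+8,x-8:x+8,1]<60)&(hsv[y-8:y+8,x-8:x+8,2]>150);i=np.argwhere(m).mean(0)
    W.append(atz(p,(x-8+i[1],y-8+i[0]),.013)[:2])
W=np.array(W);print(W,W.mean(0))
e=lambda a,b:(W[b]-W[a],np.linalg.norm(W[b]-W[a]),np.degrees(np.arctan2(*(W[b]-W[a])[::-1])))
print(e(0,2),e(1,3),e(0,1),e(2,3))
```

```text
[[ 0.4367808  -0.05854572]
 [ 0.54503197 -0.10737365]
 [ 0.49433129  0.06734275]
 [ 0.59781564  0.02008533]] [ 0.51848992 -0.01962282]
(array([0.05755048, 0.12588848]), np.float64(0.1384195346731443), np.float64(65.43227692515407)) (array([0.05278367, 0.12745898]), np.float64(0.13795617738049717), np.float64(67.50443928195577)) (array([ 0.10825117, -0.04882793]), np.float64(0.11875386837848138), np.float64(-24.278300036323742)) (array([ 0.10348435, -0.04725743]), np.float64(0.11376411949758536), np.float64(-24.54440505723369))
```

```bash
cat >> h.py <<'E'
C=np.array([0.5195,-0.024])
def u(a): a=np.radians(a);return np.array([np.cos(a),np.sin(a)])
def orb(phi,off,z,r=.045): return (np.append(C+r*u(phi)+off*u(phi+90),z),phi+180)
E
python3 - <<'E'
from h import *
print(manip.tips_ahead)
P,y=orb(18,.028,.101);print(P)
for r in line([P[0],P[1],.16],y,3)+[]: print(r)
E
```

```text
0.025
[0.55364507 0.01653535 0.101     ]
[-0.0127, 0.0014, 0.0301, 0.0, -0.0, -0.3]
[-0.0126, 0.0014, 0.0301, 0.0, -0.0, -0.3]
[-0.0127, 0.0013, 0.0301, 0.0, -0.0, -0.3]
```

Request:
play_rows(steps=[[[-0.0127, 0.0014, 0.03, 0, 0, -0.4], [-0.0127, 0.0014, 0.03, 0, 0, -0.4], [-0.0127, 0.0014, 0.03, 0, 0, -0.2], [0, 0, 0.025, 0, 0, 0], [0, 0, 0.02, 0, 0, 0], [0, 0, 0.01, 0, 0, 0], [0, 0, 0, 0, 0, 0]]])

```text
t: 4.1
tcp_pos: [0.554, 0.0159, 0.105]
tool_rot: [-0.157, 0.988, 0.0, -0.001]
force: [0.6, 0.6, -0.1]
finger_gap: 0.001
```

Run:
```python
from h import *
s=manip.sense();print(s["t"],s["tcp_pos"],s["tool_rot"],s["force"],s["finger_gap"])
for c in ["wrist","scene"]:
  p=manip.snapshot(c);
  a=p["img"][140:260,210:370] if c=="scene" else p["img"]
  p["img"]=cv2.resize(a,(800,600)) if c=="scene" else a
  save(p,c+"2")
```

```text
4.1 [0.55398149 0.01589762 0.10497618] [-1.56826453e-01  9.87626019e-01  1.92840111e-04 -5.23406333e-04] [ 0.55132485  0.58229733 -0.10664475] 0.0010997017943944205
```

View pics/wrist2.png

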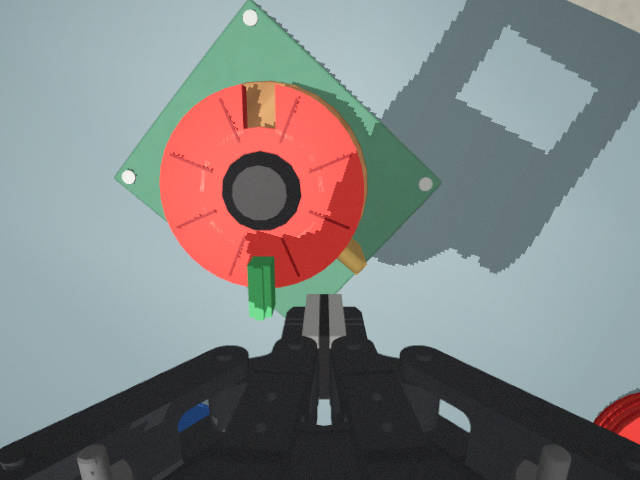

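View pics/scene2.png

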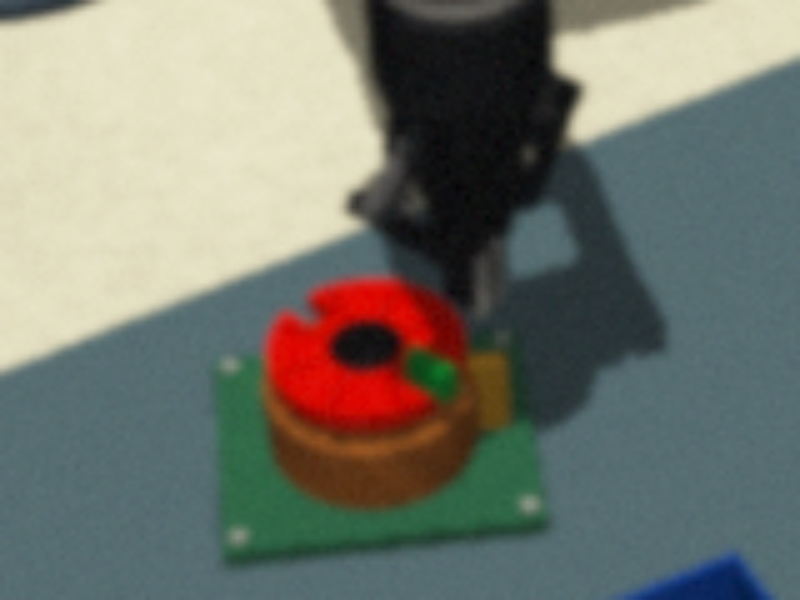

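Run:
```python
from h import *
p=manip.snapshot("wrist");pos,Rr=cur()
for x in (.011,0,-.011):
  for z in (0.025,.01): print(x,z,proj(p,pos+Rr.apply([x,0,z])),proj(p,pos+Rr.apply([x,.008,z])))
for l,z in {"pin_top":.056,"notch":.07,"centre_top":.076,"leaf_top":.088,"jig":0}.items():
    for q in manip.pinpoint(l,p)[:1]: print(l,np.round(q["point"],1),round(q["score"],2),np.round(atz(p,q["point"],z),4))
for l,c in [("ctr",(259,192)),]: print(atz(p,c,.076))
W=np.array([atz(p,c,.012)[:2] for c in [(250,18),(128,177),(426,184)]]);print(W, (W[1]+W[2])/2)
print("disc", atz(p,(263,184),.07))
```

```text
0.011 0.025 [322.10978868 270.05447567] [340.14107451 270.04054739]
0.011 0.01 [322.00037623 281.69260741] [341.66277972 281.67540739]
0 0.025 [322.14590567 293.21215755] [339.87311262 293.19551576]
0 0.01 [322.04208376 306.68030375] [341.33911469 306.65974905]
-0.011 0.025 [322.18138252 315.57687848] [339.60818634 315.5577821 ]
-0.011 0.01 [322.0829611  330.72082924] [341.01984003 330.69727303]
pin_top [345.8 253.3] 0.59 [0.5404 0.0232 0.056 ]
notch [259.   94.9] 0.82 [ 0.4819 -0.0365  0.07  ]
centre_top [262.3 191.3] 0.96 [ 0.52   -0.0233  0.076 ]
leaf_top [262.9 292.8] 0.8 [ 0.5602 -0.0098  0.088 ]
[ 0.52074603 -0.02453809  0.076     ]
[[ 0.44166591 -0.06282462]
 [ 0.5469316  -0.10980198]
 [ 0.4961992   0.06116943]] [ 0.5215654  -0.02431627]
disc [ 0.51776306 -0.02450608  0.07      ]
```

Run:
```python
from h import *
p=manip.snapshot("scene");pos,Rr=cur()
for z in (.025,.01,0): 
  for x in (-.011,0,.011):
    q=proj(p,pos+Rr.apply([x,0,z]));print(z,x,(q-[210,140])*5)
```

```text
0.025 -0.011 [496.47194617 349.35459638]
0.025 0 [478.3998869  338.74507055]
0.025 0.011 [460.49537496 328.23415603]
0.01 -0.011 [495.09319484 324.79567077]
0.01 0 [476.8505646  314.19767014]
0.01 0.011 [458.77879842 303.69926813]
0 -0.011 [494.15903325 308.15280314]
0 0 [475.8009428  297.56398165]
0 0.011 [457.61598111 287.07541491]
```

Run:
```python
from h import *
p=manip.snapshot("wrist");a=p["img"][240:400,250:400];p["img"]=cv2.resize(a,(750,600)[::1],interpolation=cv2.INTER_CUBIC);save(p,"w3")
p=manip.snapshot("scene");a=p["img"][170:220,280:330];p["img"]=cv2.resize(a,(600,600),interpolation=cv2.INTER_CUBIC);save(p,"s3")
```

```text
(no output)
```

View pics/w3.png

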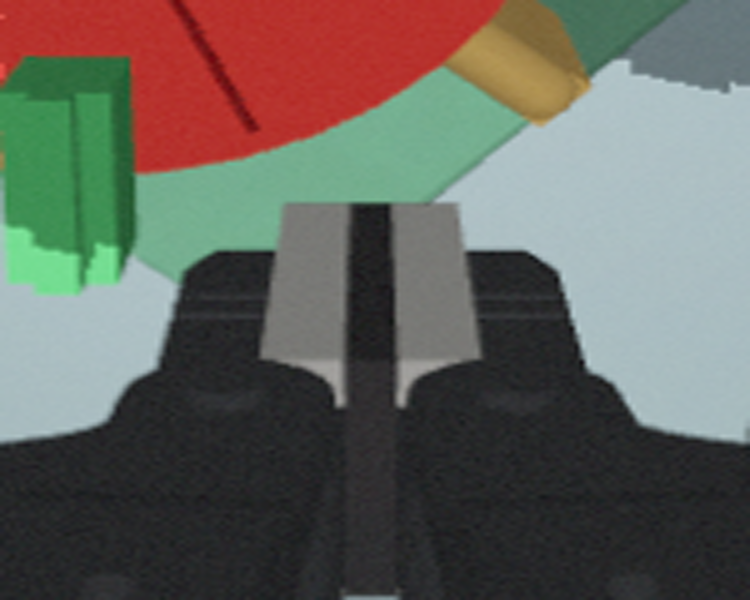

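View pics/s3.png

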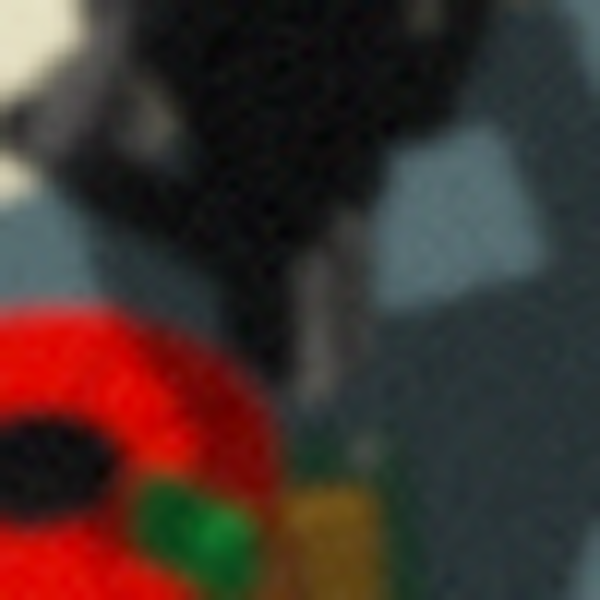

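Run:
```python
from h import *
s=manip.sense();print(s["t"],s["tcp_pos"],s["force"],s["qd"])
```

```text
4.65 [0.55442736 0.01527559 0.10553056] [ 0.2571602  -0.38762801  0.24106761] [-0.00216005  0.00253575  0.00031447 -0.00080962  0.00021504  0.00120694]
```

Request:
play_rows(steps=[[[0, 0, 0.005, 0, 0, 0], [0, -0.006, 0, 0, 0, 0], [0, -0.006, 0, 0, 0, 0], [0, -0.005, 0, 0, 0, 0], [0, -0.003, 0, 0, 0, 0], [0, 0, 0, 0, 0, 0]]])

```text
t: 5.4
tcp_pos: [0.5607, -0.004, 0.1003]
tool_rot: [-0.156, 0.988, -0.0, 0.0]
force: [-1.0, -0.6, 0.0]
finger_gap: 0.001
```

Run:
```python
from h import *
s=manip.sense();print(s["t"],s["tcp_pos"],s["force"])
p=manip.snapshot("wrist");save(p,"w4");a=p["img"][200:360,220:420];
q=manip.snapshot("scene");b=q["img"][170:230,260:330]
p["img"]=np.hstack([cv2.resize(a,(400,320),interpolation=cv2.INTER_CUBIC),cv2.resize(b,(373,320),interpolation=cv2.INTER_CUBIC)]);save(p,"w4")
```

```text
5.4 [ 0.56065117 -0.00400977  0.10034498] [-1.01642141 -0.63560447  0.04004584]
```

View pics/w4.png

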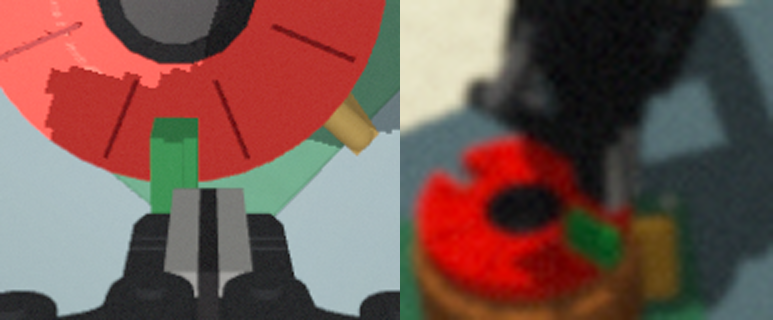

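The fingers passed over the rib without turning it, so the shut tips are higher than stated: about 8 mm ahead of the TCP, not 25. I'll back off, lower and try again.

Request:
play_rows(steps=[[[0, 0.016, 0, 0, 0, 0], [0, 0, 0.008, 0, 0, 0], [0, 0, 0.006, 0, 0, 0], [0, 0, 0, 0, 0, 0], [0, -0.006, 0, 0, 0, 0], [0, -0.004, 0, 0, 0, 0], [0, -0.003, 0, 0, 0, 0], [0, -0.003, 0, 0, 0, 0], [0, 0, 0, 0, 0, 0]]])

```text
t: 6.62
tcp_pos: [0.5607, -0.004, 0.0864]
tool_rot: [-0.156, 0.988, -0.0, 0.0]
force: [0.6, -0.5, 0.1]
finger_gap: -0.001
```

```bash
cat > look.py <<'E'
from h import *
import sys
s=manip.sense();print(s["t"],s["tcp_pos"],s["force"])
p=manip.snapshot("wrist")
r={}
for l,z in {"notch":.07,"centre_top":.076,"leaf_top":.088}.items():
    for q in manip.pinpoint(l,p)[:1]: r[l]=atz(p,q["point"],z);print(l,np.round(q["point"],1),round(q["score"],2),np.round(r[l],4))
a=lambda v:np.degrees(np.arctan2(v[1],v[0]))
for l in ("notch","leaf_top"):
    if l in r: print(l,"yaw", a(r[l][:2]-C))
a=p["img"][0:360,100:500]
q=manip.snapshot("scene");b=q["img"][160:240,250:350]
p["img"]=np.hstack([a,cv2.resize(b,(400,360),interpolation=cv2.INTER_CUBIC)]);save(p,sys.argv[1])
E
python3 look.py w5
```

```text
6.625 [ 0.5606796  -0.00397395  0.08639178] [ 0.60501209 -0.5394761   0.1078709 ]
centre_top [301.3 195.2] 0.64 [ 0.5194 -0.0258  0.076 ]
leaf_top [292.9 309.9] 0.86 [ 0.5607 -0.0158  0.088 ]
leaf_top yaw 11.223726229681771
```

View pics/w5.png

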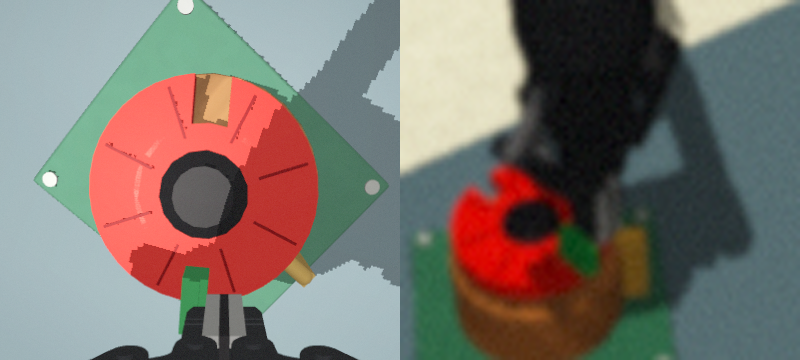

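The rib is now engaged and has turned to about 11°. Next I'll orbit the tool about the spindle.

```bash
cat > orbit.py <<'E'
from h import *
import sys
d=float(sys.argv[1]);n=int(sys.argv[2]);out=[]
p0,R0=cur();x=R0.as_matrix()[:,0];y0=np.degrees(np.arctan2(x[1],x[0]))
w=[]
for k in range(1,n+1):
    a=np.radians(d*k);M=np.array([[np.cos(a),-np.sin(a)],[np.sin(a),np.cos(a)]])
    w.append((np.append(C+M@(p0[:2]-C),p0[2]),y0+d*k))
for r in rows(p0,R0,w): print(r)
E
python3 orbit.py -8 10
```

```text
[-0.0005, -0.0064, -0.0, 0.0, -0.0, 8.0]
[-0.0005, -0.0063, -0.0, 0.0, -0.0, 8.0]
[-0.0005, -0.0064, -0.0, -0.0, -0.0, 8.0]
[-0.0005, -0.0064, -0.0, -0.0, -0.0, 8.0]
[-0.0005, -0.0063, -0.0, -0.0, -0.0, 8.0]
[-0.0005, -0.0064, -0.0, -0.0, -0.0, 8.0]
[-0.0005, -0.0064, 0.0, -0.0, -0.0, 8.0]
[-0.0005, -0.0063, 0.0, -0.0, -0.0, 8.0]
[-0.0005, -0.0064, 0.0, -0.0, -0.0, 8.0]
[-0.0005, -0.0063, 0.0, -0.0, -0.0, 8.0]
```

Request:
play_rows(steps=[[[-0.0005, -0.0064, 0, 0, 0, 8], [-0.0005, -0.0064, 0, 0, 0, 8], [-0.0005, -0.0064, 0, 0, 0, 8], [-0.0005, -0.0064, 0, 0, 0, 8], [-0.0005, -0.0064, 0, 0, 0, 8], [-0.0005, -0.0064, 0, 0, 0, 8], [-0.0005, -0.0064, 0, 0, 0, 8], [-0.0005, -0.0064, 0, 0, 0, 8], [-0.0005, -0.0064, 0, 0, 0, 8], [0, 0, 0, 0, 0, 0]]])

```text
t: 8.12
tcp_pos: [0.5513, -0.0571, 0.0863]
tool_rot: [0.453, 0.891, -0.0, -0.0]
force: [-0.2, 0.9, -0.2]
finger_gap: 0.001
```

```bash
python3 look.py w6
```

```text
8.125 [ 0.55134672 -0.05708873  0.08633111] [-0.22883648  0.9278511  -0.24355323]
centre_top [292.5 311.6] 0.68 [ 0.5423 -0.0656  0.076 ]
```

View pics/w6.png

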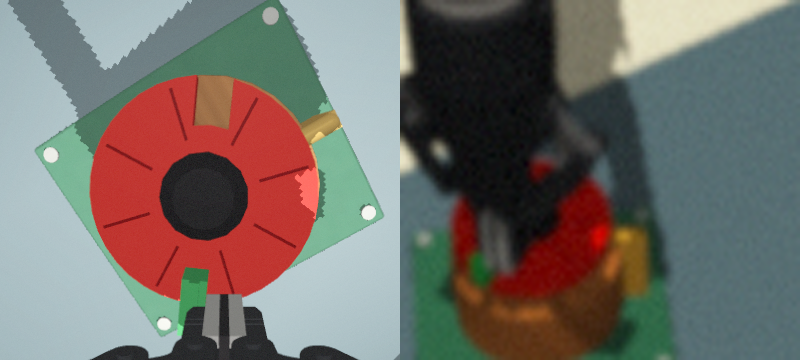

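```bash
cat > ang.py <<'E'
from h import *
import sys
# args: cx cy nx ny px py (full px): button centre, notch mid at top face, pin outer mid
v=list(map(float,sys.argv[1:]))
p=manip.snapshot("wrist")
z0=float(v[6]) if len(v)>6 else 0
c=atz(p,v[0:2],.076-z0);n=atz(p,v[2:4],.07-z0);q=atz(p,v[4:6],.056)
a=lambda d:(np.round(np.degrees(np.arctan2(d[1],d[0])),1),np.round(np.linalg.norm(d[:2]),4))
print(c,"notch",a(n-c),"pin",a(q-c))
E
python3 ang.py 304 196 315 98 424 126; python3 orbit.py -8 2
python3 - <<'E'
from h import *
p=manip.snapshot("wrist");a=p["img"][40:280,160:480];p["img"]=cv2.resize(a,(800,600),interpolation=cv2.INTER_CUBIC);save(p,"w7")
E
```

```text
[ 0.51872797 -0.02311841  0.076     ] notch (np.float64(119.3), np.float64(0.0366)) pin (np.float64(64.5), np.float64(0.0565))
[-0.0005, -0.0064, -0.0, 0.0, 0.0, 8.0]
[-0.0005, -0.0064, -0.0, 0.0, 0.0, 8.0]
```

View pics/w7.png

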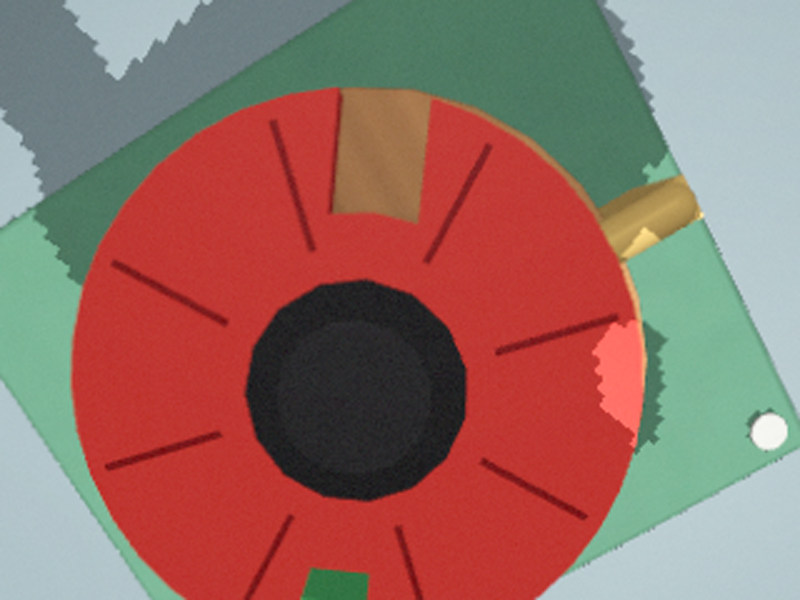

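Request:
play_rows(steps=[[[-0.0005, -0.0064, 0, 0, 0, 8], [-0.0005, -0.0064, 0, 0, 0, 8], [-0.0005, -0.0064, 0, 0, 0, 8], [-0.0005, -0.0064, 0, 0, 0, 8], [-0.0005, -0.0064, 0, 0, 0, 8], [-0.0005, -0.0064, 0, 0, 0, 8], [0, 0, 0, 0, 0, 0]]])

```text
t: 9.35
tcp_pos: [0.5162, -0.07, 0.0863]
tool_rot: [0.777, 0.63, -0.0, -0.0]
force: [0.1, -0.8, 1.4]
finger_gap: -0.002
```

Run:
```python
from h import *
p=manip.snapshot("wrist");a=p["img"][40:280,160:480];p["img"]=cv2.resize(a,(800,600),interpolation=cv2.INTER_CUBIC);save(p,"w8")
```

```text
(no output)
```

View pics/w8.png

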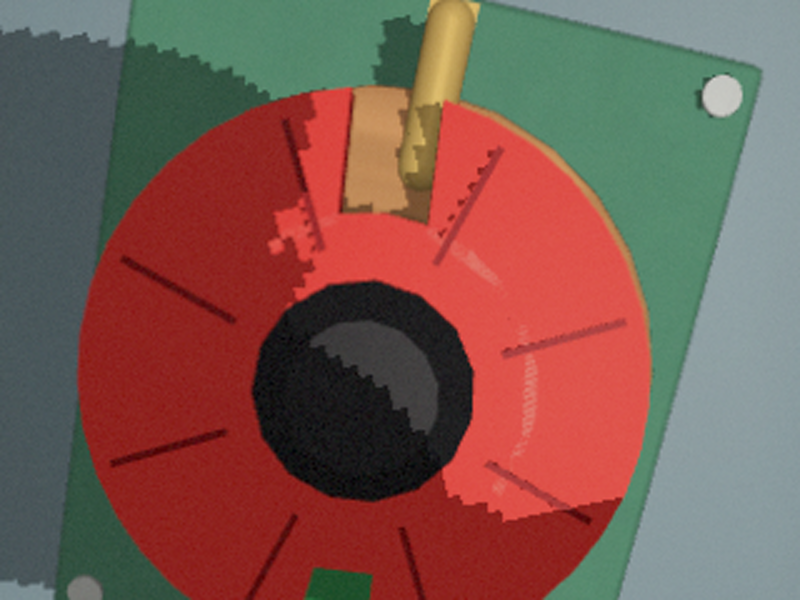

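```bash
python3 ang.py 304.8 196 316.8 98 336.8 64;python3 ang.py 304.8 196 316.8 98 335 74; python3 orbit.py -5 2
python3 - <<'E'
from h import *
# predicted pixel lines of notch for candidate
p=manip.snapshot("wrist")
cc=np.array([.5188,-.0235])
for y in (64,65,66,67,68): print(y,[np.round((proj(p,np.append(cc+r*u(y),.056))-[160,40])*2.5) for r in (.034,.052,.064)])
E
```

```text
[ 0.51937448 -0.02251934  0.076     ] notch (np.float64(70.8), np.float64(0.0367)) pin (np.float64(64.3), np.float64(0.0525))
[ 0.51961379 -0.02257309  0.076     ] notch (np.float64(70.8), np.float64(0.0367)) pin (np.float64(64.0), np.float64(0.0486))
[-0.0004, -0.004, -0.0, 0.0, 0.0, 5.0]
[-0.0005, -0.004, -0.0, 0.0, -0.0, 5.0]
64 [array([411., 183.]), array([438.,  71.]), array([457.,  -6.])]
65 [array([408., 182.]), array([433.,  69.]), array([450.,  -8.])]
66 [array([404., 181.]), array([427.,  68.]), array([443., -10.])]
67 [array([401., 180.]), array([422.,  67.]), array([436., -11.])]
68 [array([397., 179.]), array([416.,  66.]), array([429., -13.])]
```

Request:
play_rows(steps=[[[-0.0003, -0.0026, 0, 0, 0, 3.3], [-0.0003, -0.0026, 0, 0, 0, 3.2], [0, 0, 0, 0, 0, 0]]])

```text
t: 9.93
tcp_pos: [0.5115, -0.0695, 0.0863]
tool_rot: [0.811, 0.585, 0.0, 0.0]
force: [0.3, -1.0, -0.5]
finger_gap: 0.0
```

Run:
```python
from h import *
p=manip.snapshot("wrist");a=p["img"][40:280,160:480];p["img"]=cv2.resize(a,(800,600),interpolation=cv2.INTER_CUBIC);save(p,"w9")
```

View pics/w9.png

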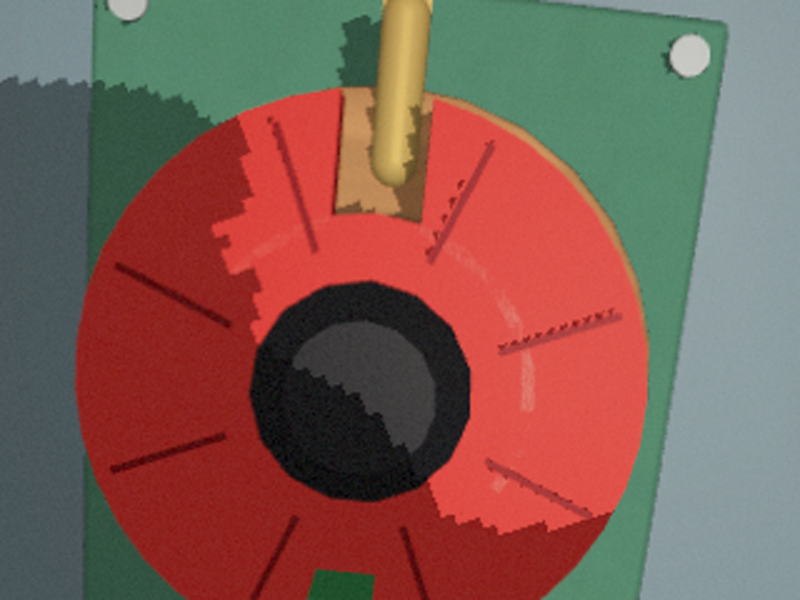

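```bash
python3 ang.py 304.4 196 314.2 97 323.2 64;python3 ang.py 304.4 196 314.2 97 318.6 94
python3 - <<'E'
from h import *
print((np.array([[363,390],[386,143],[408,60],[396.5,135]])/2.5+[160,40]))
p=manip.snapshot("wrist")
# direct: for disc yaw ψ, notch edges at r=.035,.046
cc=atz(p,(305.2,196),.076)[:2]
for y in (62,64,66,68):
  print(y,[[np.round((proj(p,np.append(cc+r*u(y)+s*u(y+90),.07))-[160,40])*2.5) for s in(.007,-.007)] for r in (.03,.045)], [np.round((proj(p,np.append(cc+r*u(y),.056))-[160,40])*2.5) for r in (.034,.06)])
E
```

```text
[ 0.5194936  -0.02244571  0.076     ] notch (np.float64(65.6), np.float64(0.037)) pin (np.float64(63.5), np.float64(0.0515))
[ 0.51949693 -0.02244293  0.076     ] notch (np.float64(65.6), np.float64(0.037)) pin (np.float64(63.9), np.float64(0.0398))
[[305.2 196. ]
 [314.4  97.2]
 [323.2  64. ]
 [318.6  94. ]]
62 [[array([350., 184.]), array([440., 200.])], [array([365.,  81.]), array([458.,  97.])]] [array([400., 172.]), array([427.,   6.])]
64 [[array([343., 185.]), array([434., 197.])], [array([355.,  81.]), array([448.,  94.])]] [array([393., 171.]), array([414.,   4.])]
66 [[array([336., 185.]), array([427., 194.])], [array([344.,  81.]), array([437.,  91.])]] [array([386., 170.]), array([401.,   2.])]
68 [[array([329., 186.]), array([421., 192.])], [array([333.,  82.]), array([427.,  88.])]] [array([379., 170.]), array([388.,   1.])]
```

Request:
play_rows(steps=[[[-0.0001, -0.0013, 0, 0, 0, 1.5], [0, 0, 0, 0, 0, 0], [0, 0.008, 0, 0, 0, 0], [0, 0.008, 0, 0, 0, 0], [0, 0, -0.03, 0, 0, 0], [0, 0, -0.03, 0, 0, 0], [0, 0, 0, 0, 0, 0]]])

```text
t: 11.0
tcp_pos: [0.5273, -0.0754, 0.1484]
tool_rot: [0.819, 0.574, 0.002, 0.002]
force: [1.0, -0.6, -0.3]
finger_gap: 0.001
```

Run:
```python
from h import *
s=manip.sense();print(s["t"],s["tcp_pos"],s["force"])
p=manip.snapshot("wrist");a=p["img"][60:300,160:480];
cc=np.array([.5195,-.0235])
pp=[manip.pinpoint(l,p)[:1] for l in("centre_top","notch","pin_top","leaf_top")]
for l,z,q in zip(("c","n","p","l"),(.076,.07,.056,.088),pp):
    if q: print(l,q[0]["point"],atz(p,q[0]["point"],z))
for y in (62,64,66): print(y,[np.round((proj(p,np.append(cc+r*u(y)+s*u(y+90),.07))-[160,60])*2.5) for r in (.03,.045) for s in(.007,-.007)], [np.round((proj(p,np.append(cc+r*u(y),.056))-[160,60])*2.5) for r in (.034,.06)])
print((proj(p,np.append(cc,.076))-[160,60])*2.5)
p["img"]=cv2.resize(a,(800,600),interpolation=cv2.INTER_CUBIC);save(p,"w10")
```

```text
11.0 [ 0.52733155 -0.07541963  0.14837369] [ 0.96203931 -0.64682926 -0.2561941 ]
c [272.3, 181.9] [ 0.5176579  -0.02241721  0.076     ]
n [279.5, 108.0] [0.5348285  0.01223364 0.07      ]
p [282.4, 84.7] [0.53994256 0.0248162  0.056     ]
l [268.9, 263.7] [ 0.50146978 -0.06161264  0.088     ]
62 [array([277., 160.]), array([342., 169.]), array([284.,  87.]), array([350.,  96.])] [array([317., 149.]), array([331.,  28.])]
64 [array([272., 160.]), array([337., 167.]), array([277.,  87.]), array([343.,  94.])] [array([312., 148.]), array([321.,  27.])]
66 [array([267., 161.]), array([332., 166.]), array([269.,  88.]), array([336.,  92.])] [array([307., 148.]), array([312.,  26.])]
[290.5451393  306.52685462]
```

View pics/w10.png

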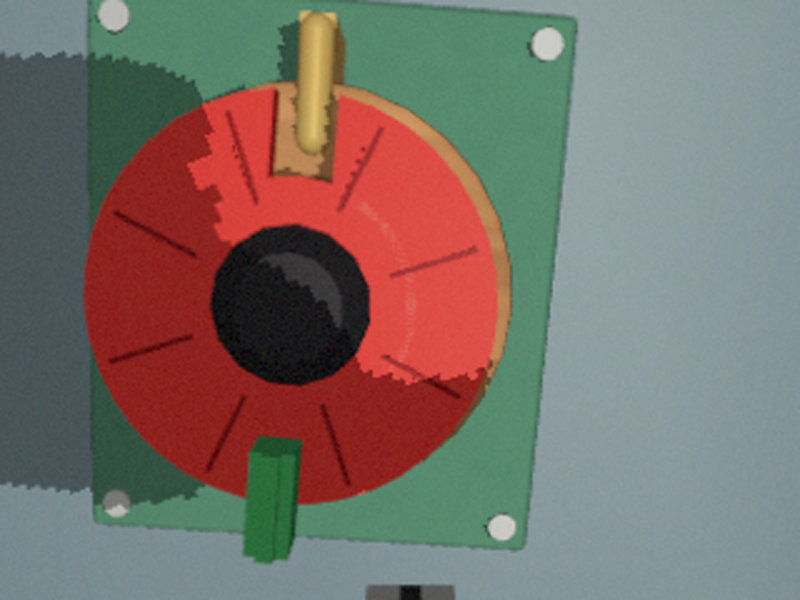

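Notch and pin now agree to about 0.6°: the notch mid is near column 304 in the zoom and the pin is at 312–318, which match once parallax is allowed for. Next I'll move over the button.

Run:
```python
from h import *
p,Rr=cur();x=Rr.as_matrix()[:,0];y=np.degrees(np.arctan2(x[1],x[0]));print(y)
for r in line([.519,-.0232,.1484],y,2): print(r)
```

```text
69.99822176675454
[0.0231, -0.0113, -0.0016, -0.1, 0.0, -0.0]
[0.0232, -0.0113, -0.0016, -0.0, 0.0, -0.0]
```

Request:
play_rows(steps=[[[0.023, -0.0113, 0, 0, 0, 0], [0.023, -0.0113, 0, 0, 0, 0], [0, 0, 0.025, 0, 0, 0], [0, 0, 0.02, 0, 0, 0], [0, 0, 0.006, 0, 0, 0], [0, 0, 0, 0, 0, 0]]])

```text
t: 12.0
tcp_pos: [0.5192, -0.0236, 0.0947]
tool_rot: [0.819, 0.574, -0.001, -0.001]
force: [-0.9, -0.3, -0.0]
finger_gap: 0.006
```

Run:
```python
from h import *
s=manip.sense();print(s["t"],s["tcp_pos"],s["force"])
p=manip.snapshot("wrist");a=p["img"][100:340,160:480];p["img"]=cv2.resize(a,(400,300))
q=manip.snapshot("scene");b=q["img"][150:240,240:360]
p["img"]=np.hstack([p["img"],cv2.resize(b,(400,300),interpolation=cv2.INTER_CUBIC)]);save(p,"w11")
```

```text
12.0 [ 0.51922328 -0.02363461  0.09466414] [-0.94332569 -0.29298636 -0.00646188]
```

View pics/w11.png

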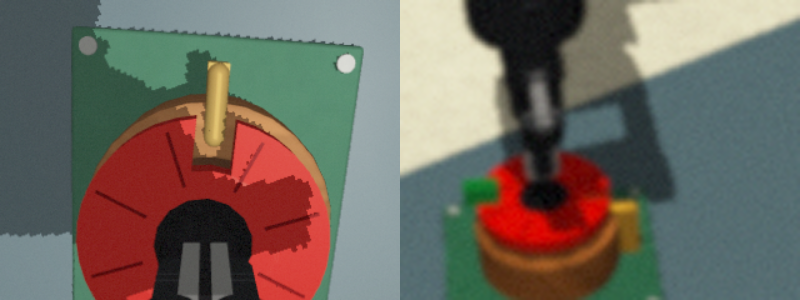

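Request:
play_rows(steps=[[[0, 0, 0.003, 0, 0, 0], [0, 0, 0.002, 0, 0, 0], [0, 0, 0.002, 0, 0, 0], [0, 0, 0, 0, 0, 0]]])

```text
t: 12.6
tcp_pos: [0.5195, -0.0236, 0.0882]
tool_rot: [0.819, 0.574, -0.0, -0.0]
force: [-0.6, 0.7, 1.0]
finger_gap: 0.001
```

Request:
play_rows(steps=[[[0, 0, 0.002, 0, 0, 0], [0, 0, 0.002, 0, 0, 0], [0, 0, 0, 0, 0, 0]]])

```text
t: 12.98
tcp_pos: [0.5194, -0.0236, 0.0841]
tool_rot: [0.819, 0.574, -0.0, -0.0]
force: [-1.1, 0.3, -0.5]
finger_gap: 0.004
```

Request:
play_rows(steps=[[[0, 0, 0.002, 0, 0, 0], [0, 0, 0.001, 0, 0, 0], [0, 0, 0, 0, 0, 0]]])

```text
t: 13.35
tcp_pos: [0.5195, -0.0237, 0.0812]
tool_rot: [0.819, 0.574, -0.0, -0.0]
force: [-0.4, 0.2, 0.1]
finger_gap: 0.001
```

Request:
play_rows(steps=[[[0, 0, 0.002, 0, 0, 0], [0, 0, 0.001, 0, 0, 0], [0, 0, 0, 0, 0, 0]]])

```text
t: 13.72
tcp_pos: [0.5196, -0.0237, 0.0783]
tool_rot: [0.819, 0.574, -0.0, -0.0]
force: [0.1, 0.9, 1.0]
finger_gap: 0.001
```

Request:
play_rows(steps=[[[0, 0, 0.002, 0, 0, 0], [0, 0, 0.001, 0, 0, 0], [0, 0, 0, 0, 0, 0]]])

```text
t: 14.1
tcp_pos: [0.5196, -0.0237, 0.0757]
tool_rot: [0.819, 0.574, 0.0, 0.0]
force: [-0.4, -0.0, 4.7]
finger_gap: 0.002
```

Run:
```python
from h import *
s=manip.sense();print(s["t"],s["tcp_pos"],s["force"])
p=manip.snapshot("wrist");a=p["img"][60:340,160:480];p["img"]=cv2.resize(a,(400,350))
q=manip.snapshot("scene");b=q["img"][170:230,260:330]
p["img"]=np.hstack([p["img"],cv2.resize(b,(400,350),interpolation=cv2.INTER_CUBIC)]);save(p,"w12")
```

```text
14.1 [ 0.51962624 -0.02368963  0.07569218] [-0.40282833 -0.03336666  4.66239721]
```

View pics/w12.png

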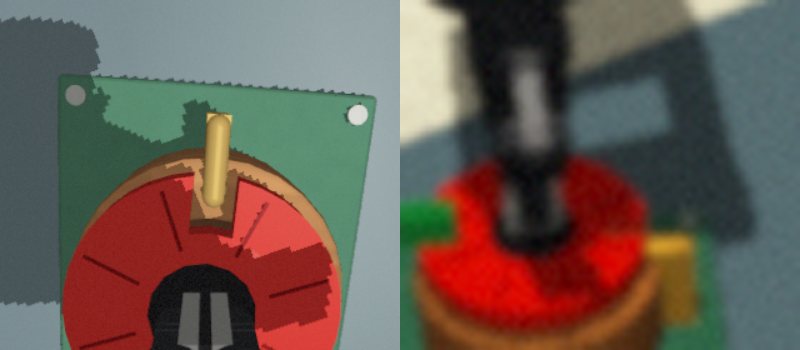

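Contact came at TCP z = 0.0757 with 4.7 N, and the alignment still holds. Pressing now, watching the force as the disc passes the pin at about 4 mm.

Request:
play_rows(steps=[[[0, 0, 0.002, 0, 0, 0], [0, 0, 0.002, 0, 0, 0], [0, 0, 0.002, 0, 0, 0], [0, 0, 0, 0, 0, 0]]])

```text
t: 14.7
tcp_pos: [0.5197, -0.0237, 0.0695]
tool_rot: [0.819, 0.574, 0.0, 0.0]
force: [-0.4, -0.2, 4.2]
finger_gap: -0.001
```

Past pin height with only 4 N, so the notch is over the pin.

Request:
play_rows(steps=[[[0, 0, 0.002, 0, 0, 0], [0, 0, 0.0015, 0, 0, 0], [0, 0, 0, 0, 0, 0]]])

```text
t: 15.08
tcp_pos: [0.5197, -0.0237, 0.0682]
tool_rot: [0.819, 0.574, 0.0, 0.001]
force: [-5.1, 0.2, 21.7]
finger_gap: 0.0
```

Request:
play_rows(steps=[[[0, 0, 0.001, 0, 0, 0], [0, 0, 0, 0, 0, 0]]])

```text
t: 15.32
tcp_pos: [0.5197, -0.0237, 0.0681]
tool_rot: [0.819, 0.574, 0.0, 0.001]
force: [-6.1, 1.3, 30.0]
finger_gap: -0.001
```

Run:
```python
from h import *
s=manip.sense();print(s["t"],s["tcp_pos"],s["force"])
p=manip.snapshot("wrist");a=p["img"][60:340,160:480];p["img"]=cv2.resize(a,(400,350))
q=manip.snapshot("scene");b=q["img"][170:230,260:330]
p["img"]=np.hstack([p["img"],cv2.resize(b,(400,350),interpolation=cv2.INTER_CUBIC)]);save(p,"w13")
```

```text
15.325 [ 0.51970737 -0.02369127  0.0681473 ] [-6.07233977  1.28303037 29.98367601]
```

View pics/w13.png

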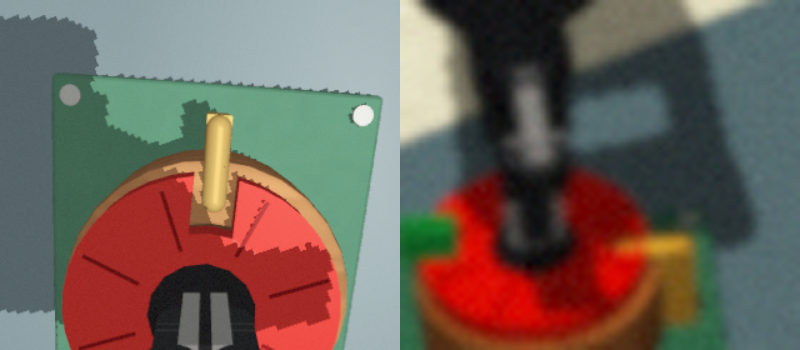

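Request:
play_rows(steps=[[[0, 0, -0.003, 0, 0, 0], [0, 0, -0.01, 0, 0, 0], [0, 0, -0.03, 0, 0, 0], [-0.05, 0, -0.04, 0, 0, 0], [-0.06, 0, 0, 0, 0, 0], [-0.03, 0, 0, 0, 0, 0], [0, 0, 0, 0, 0, 0]]])

```text
t: 16.3
tcp_pos: [0.4718, -0.1561, 0.1469]
tool_rot: [0.82, 0.572, 0.0, 0.0]
force: [-0.1, 0.4, -1.0]
finger_gap: 0.003
```

Run:
```python
from h import *
s=manip.sense();print(s["t"],s["tcp_pos"],s["force"])
p=manip.snapshot("wrist");
r={}
for dz in (0,.01):
  for l,z in zip(("centre_top","notch","leaf_top"),(.076,.07,.088)):
    q=manip.pinpoint(l,p)[:1]
    if q: print(dz,l,q[0]["point"],atz(p,q[0]["point"],z-dz))
q=manip.snapshot("scene")
for l,z in zip(("centre_top","leaf_top"),(.066,.078)):
    g=manip.pinpoint(l,q)[:1]
    if g: print("scene",l,g[0]["point"],"if up",proj(q,np.append(C if l[0]=="c" else C+.042*u(245),z+.01)),"if home",proj(q,np.append(C if l[0]=="c" else C+.042*u(245),z)))
b=q["img"][160:270,210:370];q["img"]=cv2.resize(b,(800,550),interpolation=cv2.INTER_CUBIC);save(q,"s14")
save(p,"w14")
```

```text
16.3 [ 0.47178628 -0.15605035  0.14688855] [-0.06893806  0.43985043 -1.00577006]
0 centre_top [320.8, 1.8] [ 0.51688571 -0.02981278  0.076     ]
0 leaf_top [310.4, 76.3] [ 0.49972928 -0.06213745  0.088     ]
0.01 centre_top [320.8, 1.8] [ 0.51791069 -0.02682926  0.066     ]
0.01 leaf_top [310.4, 76.3] [ 0.49995562 -0.06059535  0.078     ]
scene centre_top [282.4, 210.2] if up [283.23475239 206.71393519] if home [283.57797437 209.90718469]
scene leaf_top [264.6, 204.8] if up [264.27190569 204.45734247] if home [264.74042133 207.69658912]
```

View pics/s14.png

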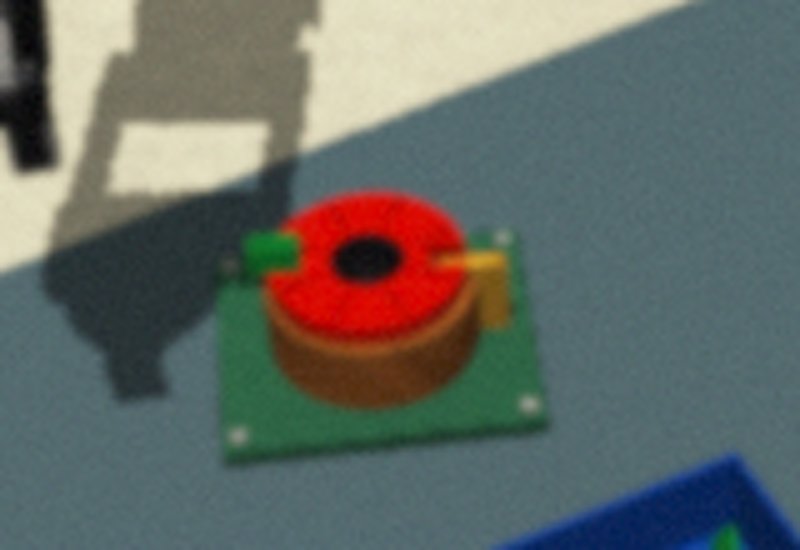

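View pics/w14.png

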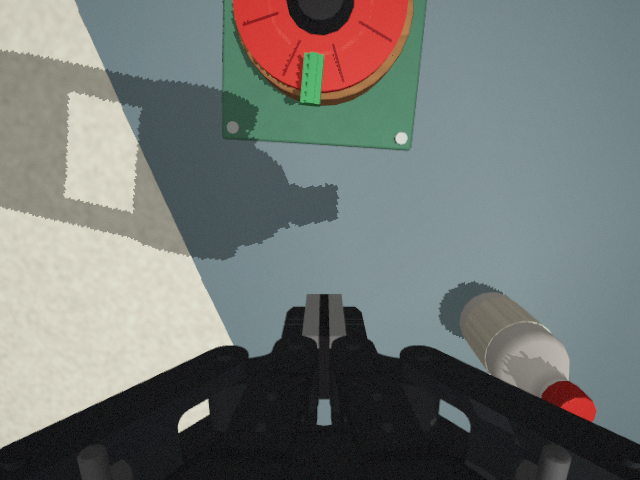

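Run:
```python
from h import *
q=manip.snapshot("scene")
a=cv2.imread("pics/scene1.png");b=cv2.cvtColor(q["img"],cv2.COLOR_RGB2BGR)
def dark(i):
    g=i[195:225,265:300].astype(float).max(2); w=np.clip(120-g,0,None); n,l,st,ce=cv2.connectedComponentsWithStats((g<110).astype(np.uint8))
    k=1+np.argmax(st[1:,4]);m=cv2.dilate((l==k).astype(np.uint8),np.ones((3,3)));w=w*m;yy,xx=np.mgrid[0:w.shape[0],0:w.shape[1]];return (w*xx).sum()/w.sum()+265,(w*yy).sum()/w.sum()+195
print("button",dark(a),dark(b))
def red(i):
    f=i.astype(float)[180:240,255:315];m=f[...,2]-f[...,1]; return m
ra,rb=red(a),red(b)
# lower front rim: column profile edge rows at columns 275..292
def edge(m,c):
    col=m[:,c-255];t=120
    idx=np.where(col>t)[0];j=idx[-1];return 180+j+(col[j]-t)/(col[j]-col[j+1]), 180+idx[0]-(col[idx[0]]-t)/(col[idx[0]]-col[idx[0]-1])
for c in range(274,294,3): print(c,edge(ra,c),edge(rb,c))
for h in (.06,.052,.05): print(h,[proj(q,np.append(C,h+.016)),proj(q,np.append(C+.046*u(35),h))])
for z in (.05,): print("block",proj(q,np.append(C+.05*u(35),z)))
# board shift check
print(cv2.phaseCorrelate(cv2.cvtColor(a[225:255,250:320],6).astype(np.float32),cv2.cvtColor(b[225:255,250:320],6).astype(np.float32)))
```

```text
button (np.float64(285.95163890381514), np.float64(210.77798674547734)) (np.float64(282.95356466876973), np.float64(211.32921135646689))
274 (np.float64(223.37037037037038), np.float64(197.59375)) (np.float64(226.08), np.float64(200.47058823529412))
277 (np.float64(224.15384615384616), np.float64(196.6417910447761)) (np.float64(226.92857142857142), np.float64(199.453125))
280 (np.float64(224.46153846153845), np.float64(196.03225806451613)) (np.float64(227.15), np.float64(198.7125))
283 (np.float64(224.35), np.float64(195.66666666666666)) (np.float64(227.13636363636363), np.float64(198.41095890410958))
286 (np.float64(224.10714285714286), np.float64(195.69736842105263)) (np.float64(226.97142857142856), np.float64(198.3972602739726))
289 (np.float64(223.32), np.float64(196.1764705882353)) (np.float64(226.19230769230768), np.float64(198.88235294117646))
292 (np.float64(222.20833333333334), np.float64(196.83116883116884)) (np.float64(224.96774193548387), np.float64(199.5211267605634))
0.06 [array([283.23475239, 206.71393519]), array([301.75286046, 217.13852914])]
0.052 [array([283.50967403, 209.27179204]), array([301.93370466, 219.64805035])]
0.05 [array([283.57797437, 209.90718469]), array([301.97863082, 220.27142164])]
block [303.55227661 220.74183432]
((0.1341324452790147, 0.10142132749104604), 0.9944925511324847)
```

Scene shift suggests only about 8.5 mm of travel where 10 mm is expected. I'll go back to the earlier viewpoint and compare disc size to get its height.

Request:
play_rows(steps=[[[0.048, 0.0123, 0, 0, 0, 0], [0.047, 0.0123, 0, 0, 0, 0], [0, 0, 0, 0, 0, 0], [0, 0, 0, 0, 0, 0]]])

```text
t: 17.35
tcp_pos: [0.5273, -0.0731, 0.1467]
tool_rot: [0.819, 0.574, -0.0, -0.0]
force: [0.1, -0.2, -1.2]
finger_gap: 0.0
```

Run:
```python
from h import *
from scipy.optimize import least_squares
s=manip.sense();print(s["t"],s["tcp_pos"],s["force"])
p=manip.snapshot("wrist")
img=p["img"].copy()
np.savez("w15.npz",img=img)
hs=cv2.cvtColor(img,cv2.COLOR_RGB2HSV)
m=((hs[...,0]<5)|(hs[...,0]>174))&(hs[...,1]>150)
m[:, :]=m; n,l,st,ce=cv2.connectedComponentsWithStats(m.astype(np.uint8));k=1+np.argmax(st[1:,4]);print(st[k],ce[k])
cs,_=cv2.findContours((l==k).astype(np.uint8),cv2.RETR_EXTERNAL,cv2.CHAIN_APPROX_NONE);c=max(cs,key=len)[:,0,:].astype(float)
# fit circle radius .046 at (x,y,z)
def res(v):
    h=v[2]; out=[]
    W=np.array([atz(p,q,h)[:2] for q in c]);return np.hypot(W[:,0]-v[0],W[:,1]-v[1])-.046
for it in range(3):
    f=least_squares(res,[.519,-.023,.065],loss="soft_l1",f_scale=.0003)
    r=res(f.x);c=c[np.abs(r)<.0015]
print(f.x,len(c),np.std(r[np.abs(r)<.0015]))
a=img[60:300,160:480];p["img"]=cv2.resize(a,(800,600),interpolation=cv2.INTER_CUBIC);save(p,"w15")
```

```text
17.35 [ 0.52729472 -0.0731055   0.14668301] [ 0.06970702 -0.18465135 -1.16148   ]
[  201   101   159   160 15746] [280.24037851 180.79709132]
[ 0.51825574 -0.02356889  0.057845  ] 416 0.00022418699134409598
```

View pics/w15.png

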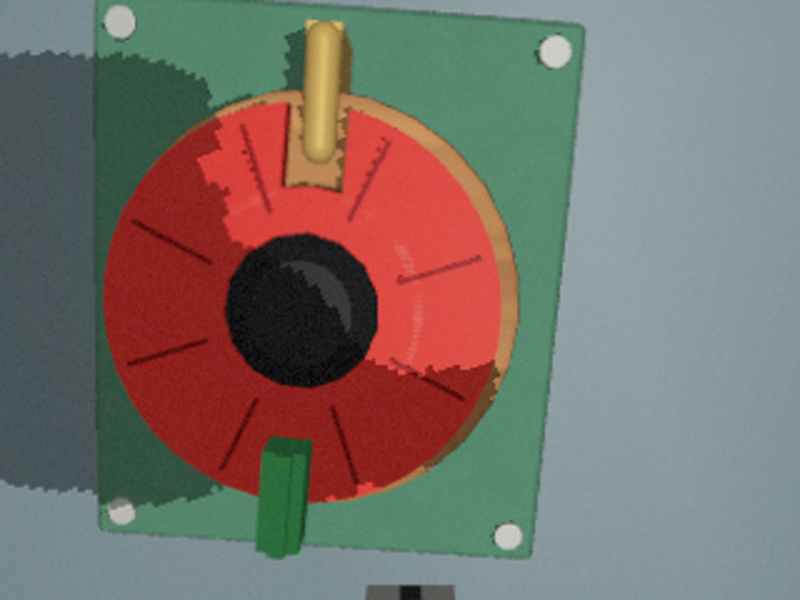

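Run:
```python
from h import *
from scipy.optimize import least_squares
def fitz(p,img):
    hs=cv2.cvtColor(img,cv2.COLOR_RGB2HSV)
    m=((hs[...,0]<5)|(hs[...,0]>174))&(hs[...,1]>150)
    n,l,st,ce=cv2.connectedComponentsWithStats(m.astype(np.uint8));k=1+np.argmax(st[1:,4])
    cs,_=cv2.findContours((l==k).astype(np.uint8),cv2.RETR_EXTERNAL,cv2.CHAIN_APPROX_NONE);c=max(cs,key=len)[:,0,:].astype(float)
    def res(v):
        W=np.array([atz(p,q,v[2])[:2] for q in c]);return np.hypot(W[:,0]-v[0],W[:,1]-v[1])-.046
    for it in range(3):
        f=least_squares(res,[.519,-.023,.065],loss="soft_l1",f_scale=.0003);r=res(f.x);c=c[np.abs(r)<.0015]
    return f.x,len(c)
p=manip.snapshot("wrist");pos,Rr=cur();T=np.array(p["world_from_camera"])
dT=np.eye(4);dT[:3,:3]=Rr.as_matrix();dT[:3,3]=pos;E=np.linalg.inv(dT)@T
im=np.zeros((480,640,3),np.uint8);w=cv2.imread("pics/w10.png")
im[60:300,160:480]=cv2.cvtColor(cv2.resize(w,(320,240),interpolation=cv2.INTER_AREA),4)
d2=np.eye(4);d2[:3,:3]=R.from_quat([.819,.574,.002,.002]).as_matrix();d2[:3,3]=[.52733,-.07542,.14837]
p2=dict(p);p2["world_from_camera"]=d2@E
print("before",fitz(p2,im));print("now",fitz(p,p["img"]))
w=cv2.cvtColor(cv2.imread("pics/w1.png"),4)
d2[:3,:3]=R.from_quat([-.145,.989,-.001,.001]).as_matrix();d2[:3,3]=[.52154391,-.0035645,.25065389]
p2=dict(p);p2["world_from_camera"]=d2@E;print("w1",fitz(p2,w))
```

```text
before (array([ 0.51814902, -0.0231445 ,  0.06783275]), 428)
now (array([ 0.51826685, -0.02355289,  0.05784297]), 413)
w1 (array([ 0.51919951, -0.0252576 ,  0.06576391]), 286)
```

Run:
```python
from h import *
q=manip.snapshot("scene");b=q["img"]
cc=np.array([.5183,-.0235])
def rng(r,z):
    P=np.array([proj(q,np.append(cc+r*u(a),z)) for a in range(0,360,1)]);return P[:,1].min().round(2),P[:,1].max().round(2),P[:,0].min().round(2),P[:,0].max().round(2)
for h in (.06,.052,.05): print(h,"top",rng(.046,h+.01),"under",rng(.046,h))
print("block",rng(.05,.05),"board z12",rng(.05,.012))
a=cv2.imread("pics/scene1.png");bb=cv2.cvtColor(b,4)
for c in (281,284): print(c,[tuple(int(v) for v in x) for x in bb[220:246,c]]);print([tuple(int(v) for v in x) for x in a[220:246,c]])
big=np.hstack([cv2.resize(a[190:250,255:315],(400,400),interpolation=cv2.INTER_CUBIC),cv2.resize(bb[190:250,255:315],(400,400),interpolation=cv2.INTER_CUBIC)]);cv2.imwrite("pics/s16.png",big)
```

```text
0.06 top (np.float64(194.94), np.float64(222.35), np.float64(263.32), np.float64(303.42)) under (np.float64(198.1), np.float64(225.52), np.float64(263.79), np.float64(303.64))
0.052 top (np.float64(197.47), np.float64(224.89), np.float64(263.7), np.float64(303.59)) under (np.float64(200.61), np.float64(228.02), np.float64(264.16), np.float64(303.81))
0.05 top (np.float64(198.1), np.float64(225.52), np.float64(263.79), np.float64(303.64)) under (np.float64(201.23), np.float64(228.65), np.float64(264.25), np.float64(303.85))
block (np.float64(200.1), np.float64(229.91), np.float64(262.53), np.float64(305.57)) board z12 (np.float64(211.63), np.float64(241.43), np.float64(264.28), np.float64(306.31))
281 [(0, 9, 222), (0, 10, 221), (0, 7, 217), (4, 12, 216), (5, 8, 209), (1, 5, 190), (3, 10, 165), (6, 15, 143), (20, 46, 147), (29, 68, 150), (34, 79, 145), (27, 66, 120), (21, 53, 96), (18, 47, 88), (26, 53, 93), (24, 54, 93), (23, 52, 92), (19, 50, 90), (23, 52, 93), (19, 51, 90), (23, 52, 84), (45, 72, 77), (59, 87, 57), (66, 98, 49), (68, 100, 43), (69, 100, 47)]
[(0, 9, 211), (0, 3, 20
[... 383 characters left out ...]
 220), (0, 3, 219), (3, 12, 216), (0, 3, 197), (1, 10, 164), (10, 24, 145), (15, 43, 144), (28, 69, 148), (30, 76, 143), (29, 68, 121), (25, 57, 106), (25, 60, 103), (27, 59, 99), (14, 47, 89), (13, 48, 89), (17, 48, 89), (18, 50, 87), (24, 52, 91), (23, 55, 86), (41, 69, 80), (56, 86, 61), (64, 94, 47), (68, 101, 44), (71, 101, 44)]
[(0, 1, 210), (0, 9, 206), (0, 11, 191), (5, 5, 158), (8, 12, 135), (0, 12, 117), (7, 27, 98), (20, 47, 96), (25, 60, 113), (32, 77, 139), (30, 77, 138), (24, 58, 111), (19, 55, 97), (18, 51, 93), (24, 52, 91), (19, 49, 86), (25, 51, 89), (18, 47, 87), (22, 49, 85), (19, 51, 86), (26, 54, 86), (38, 66, 74), (52, 78, 56), (64, 92, 42), (63, 94, 40), (67, 94, 42)]
```

View pics/s16.png

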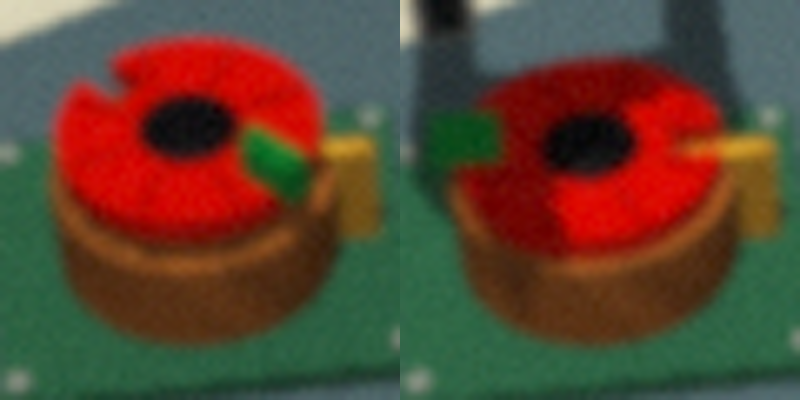

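```bash
cat > cmp.py <<'E'
from h import *
from scipy.optimize import least_squares
def contour(img):
    hs=cv2.cvtColor(img,cv2.COLOR_RGB2HSV)
    m=((hs[...,0]<5)|(hs[...,0]>174))&(hs[...,1]>150)
    n,l,st,ce=cv2.connectedComponentsWithStats(m.astype(np.uint8));k=1+np.argmax(st[1:,4])
    cs,_=cv2.findContours((l==k).astype(np.uint8),cv2.RETR_EXTERNAL,cv2.CHAIN_APPROX_NONE);return max(cs,key=len)[:,0,:].astype(float)
def fitz(p,img):
    c=contour(img)
    def res(v):
        W=np.array([atz(p,q,v[2])[:2] for q in c]);return np.hypot(W[:,0]-v[0],W[:,1]-v[1])-.046
    for it in range(3):
        f=least_squares(res,[.519,-.023,.065],loss="soft_l1",f_scale=.0003);r=res(f.x);c=c[np.abs(r)<.0015]
    return f.x,len(c)
def screws(img,guess):
    o=[]
    for x,y in guess:
        x,y=int(round(x)),int(round(y));w=img[y-11:y+12,x-11:x+12].astype(float);s=w.max(2)-w.min(2);m=(s<25)&(w.min(2)>np.percentile(w.min(2),70))
        n,l,st,ce=cv2.connectedComponentsWithStats(m.astype(np.uint8));k=1+np.argmax(st[1:,4]);o.append((ce[k]+[x-11,y-11]));print(st[k],end=" ")
    print();return np.array(o)
E
python3 - <<'E'
from cmp import *
p=manip.snapshot("wrist")
f=lambda L:[(x/2.5+160,y/2.5+60) for x,y in L]
im=np.zeros((480,640,3),np.uint8);w=cv2.imread("pics/w10.png")
im[60:300,160:480]=cv2.cvtColor(cv2.resize(w,(320,240),interpolation=cv2.INTER_AREA),4)
g=np.zeros_like(im);im2=p["img"].copy()
im2c=np.zeros_like(im);im2c[60:300,160:480]=im2[60:300,160:480]
w15=screws(im2c,f([(120,21),(555,51),(122,511),(508,536)]));w10=screws(im,f([(114,15),(547,44),(117,503),(502,527)]))
print(w15,w10)
W=np.array([atz(p,q,.013) for q in w15])
T0=np.array(p["world_from_camera"])
def mk(v):
    T=T0.copy();T[:3,:3]=R.from_rotvec(v[3:]).as_matrix()@T0[:3,:3];T[:3,3]+=v[:3];q=dict(p);q["world_from_camera"]=T;return q
def res(v): 
    q=mk(v);return np.concatenate([(np.array([proj(q,x) for x in W])-w10).ravel(),v[3:]/.003*.5])
s=least_squares(res,np.zeros(6));print(np.round(s.x,4),np.round(s.fun,2))
print("before",fitz(mk(s.x),im),"now",fitz(p,im2))
E
```

```text
[  4   4  13  14 139] [  4   3  13  14 136] [ 0 11 23 12 78] [ 6  5 11 11 94] 
[  4   5  13  13 136] [  5   4  13  13 134] [ 6  7 10 10 82] [ 5  6 11 10 90] 
[[206.96402878  67.07194245]
 [381.08823529  78.5       ]
 [207.15384615 273.16666667]
 [362.86170213 272.79787234]] [[205.23529412  65.61764706]
 [378.58208955  77.08955224]
 [206.12195122 261.36585366]
 [360.37777778 270.5       ]]
[ 0.0029 -0.0025  0.0061 -0.0008  0.0071  0.0081] [ 2.19 -1.38 -0.79 -0.41  0.04  5.04 -1.61 -3.   -0.14  1.18  1.35]
before (array([ 0.51882751, -0.02495031,  0.07302854]), 428) now (array([ 0.51827817, -0.02353948,  0.05780449]), 419)
```

Run:
```python
from cmp import *
p=manip.snapshot("wrist");im2=p["img"]
im=np.zeros((480,640,3),np.uint8);w=cv2.imread("pics/w10.png")
im[60:300,160:480]=cv2.cvtColor(cv2.resize(w,(320,240),interpolation=cv2.INTER_AREA),4)
w15=np.array([[206.96,67.07],[381.09,78.5],[362.86,272.8]]);
a=(206.96,67.07)
w15=np.vstack([w15,[122/2.5+160,511/2.5+60]])
w10=np.array([[205.24,65.62],[378.58,77.09],[360.38,270.5],[117/2.5+160,503/2.5+60]])
# sub-pixel relation by LK from w15 -> w10 for check
g2=cv2.cvtColor(im2,7);g1=cv2.cvtColor(im,7)
n,st,e=cv2.calcOpticalFlowPyrLK(g2,g1,w15.astype(np.float32)[:,None],w10.astype(np.float32)[:,None].copy(),winSize=(17,17),flags=cv2.OPTFLOW_USE_INITIAL_FLOW)
print(n[:,0],w10,e.ravel())
w10=n[:,0].astype(float)
W=np.array([atz(p,q,.013) for q in w15]);T0=np.array(p["world_from_camera"])
def mk(v):
    T=T0.copy();T[:3,:3]=R.from_rotvec(v[3:]).as_matrix()@T0[:3,:3];T[:3,3]+=v[:3];q=dict(p);q["world_from_camera"]=T;return q
def res(v):
    q=mk(v);return np.concatenate([(np.array([proj(q,x) for x in W])-w10).ravel(),v[3:]/.006*.3])
s=least_squares(res,np.zeros(6));print(np.round(s.x,4),np.round(s.fun,2))
print("before",fitz(mk(s.x),im),"now",fitz(p,im2))
```

```text
[[ 274.34985  -107.4317  ]
 [ 518.68634   -72.02611 ]
 [ 360.65967   270.61807 ]
 [ -81.198395  499.31033 ]] [[205.24  65.62]
 [378.58  77.09]
 [360.38 270.5 ]
 [206.8  261.2 ]] [-1.5881868e-23  3.6578124e+00  2.5858564e+00  3.7582030e+00]
[-0.0514  0.0681 -0.277  -1.3489 -0.7283  0.1523] [   1.73    2.47   31.77   42.24 -113.74  -24.35   67.82    7.73  -67.44
  -36.41    7.62]
before (array([0.50540529, 0.01159497, 0.0103855 ]), 577) now (array([ 0.51824355, -0.0235497 ,  0.05777704]), 415)
```

Run:
```python
from cmp import *
p=manip.snapshot("wrist");im2=p["img"]
im=np.zeros((480,640,3),np.uint8);w=cv2.imread("pics/w10.png")
im[60:300,160:480]=cv2.cvtColor(cv2.resize(w,(320,240),interpolation=cv2.INTER_AREA),4)
w15=np.array([[206.96,67.07],[381.09,78.5],[362.86,272.8+1.3],[208.7,264.4]])
w10=np.array([[205.24,65.62],[378.58,77.09],[360.38,270.5],[206.8,261.2]])
w15[2]=[363.1,274.2];w10[2]=[360.7,270.7]
W=np.array([atz(p,q,.013) for q in w15]);T0=np.array(p["world_from_camera"])
def mk(v):
    T=T0.copy();T[:3,:3]=R.from_rotvec(v[3:]).as_matrix()@T0[:3,:3];T[:3,3]+=v[:3];q=dict(p);q["world_from_camera"]=T;return q
def res(v):
    q=mk(v);return np.concatenate([(np.array([proj(q,x) for x in W])-w10).ravel(),v[3:]/.004*.3])
s=least_squares(res,np.zeros(6));print(np.round(s.x,4),np.round(s.fun,2))
print("before",fitz(mk(s.x),im),"now",fitz(p,im2))
print(manip.sense()["t"])
```

```text
[ 0.0006 -0.0013  0.0027 -0.0022 -0.0018  0.0011] [ 0.25 -0.3  -0.41 -0.22 -0.25  0.43  0.42  0.16 -0.17 -0.13  0.08]
before (array([ 0.51863785, -0.02388298,  0.06920661]), 428) now (array([ 0.51825809, -0.02356749,  0.05775583]), 413)
17.65
```

Estimates disagree (wrist about 10 mm, scene about 8.5 mm). I'll press a second time, centred on the fitted disc centre, to be sure.

Request:
play_rows(steps=[[[0.0217, -0.0127, 0, 0, 0, 0], [0.0217, -0.0127, 0, 0, 0, 0], [0, 0, 0.03, 0, 0, 0], [0, 0, 0.03, 0, 0, 0], [0, 0, 0.013, 0, 0, 0], [0, 0, 0.002, 0, 0, 0], [0, 0, 0, 0, 0, 0]]])

```text
t: 18.52
tcp_pos: [0.5192, -0.0241, 0.0724]
tool_rot: [0.819, 0.573, 0.0, 0.0]
force: [1.1, -0.2, 1.1]
finger_gap: -0.001
```

Request:
play_rows(steps=[[[0, 0, 0.001, 0, 0, 0], [0, 0, 0.001, 0, 0, 0], [0, 0, 0, 0, 0, 0]]])

```text
t: 18.9
tcp_pos: [0.5188, -0.0238, 0.0701]
tool_rot: [0.819, 0.574, 0.0, 0.0]
force: [-0.2, -0.3, -1.5]
finger_gap: 0.005
```

Request:
play_rows(steps=[[[0, 0, 0.001, 0, 0, 0], [0, 0, 0.001, 0, 0, 0], [0, 0, 0, 0, 0, 0]]])

```text
t: 19.27
tcp_pos: [0.5188, -0.0238, 0.0683]
tool_rot: [0.819, 0.574, 0.0, 0.0]
force: [-1.4, 0.2, 4.6]
finger_gap: -0.004
```

Request:
play_rows(steps=[[[0, 0, 0.001, 0, 0, 0], [0, 0, 0.001, 0, 0, 0], [0, 0, 0.001, 0, 0, 0], [0, 0, 0, 0, 0, 0], [0, 0, 0, 0, 0, 0]]])

```text
t: 19.9
tcp_pos: [0.5188, -0.0238, 0.0681]
tool_rot: [0.819, 0.574, 0.0, 0.001]
force: [-5.6, 1.1, 27.8]
finger_gap: -0.0
```

The stop is rigid at TCP z = 0.0681. To settle what that means, I'll calibrate the fingertip offset by lightly touching the bare work surface at a clear spot.

Request:
play_rows(steps=[[[0, 0, -0.004, 0, 0, 0], [0, 0, -0.016, 0, 0, 0], [0, 0, -0.05, 0, 0, 0], [-0.048, -0.005, -0.01, 0, 0, 0], [-0.049, -0.005, 0, 0, 0, 0], [-0.048, -0.005, 0, 0, 0, 0], [0, 0, 0.05, 0, 0, 0], [0, 0, 0.05, 0, 0, 0], [0, 0, 0.025, 0, 0, 0], [0, 0, 0, 0, 0, 0]]])

```text
t: 21.15
tcp_pos: [0.454, -0.1544, 0.0185]
tool_rot: [0.819, 0.573, -0.001, -0.002]
force: [-0.4, -0.0, 1.0]
finger_gap: 0.003
```

Request:
play_rows(steps=[[[0, 0, 0.005, 0, 0, 0], [0, 0, 0.004, 0, 0, 0], [0, 0, 0.002, 0, 0, 0], [0, 0, 0, 0, 0, 0]]])

```text
t: 21.65
tcp_pos: [0.4552, -0.155, 0.0092]
tool_rot: [0.819, 0.574, 0.0, 0.0]
force: [-0.3, 0.4, 0.6]
finger_gap: 0.001
```

Request:
play_rows(steps=[[[0, 0, 0.002, 0, 0, 0], [0, 0, 0.002, 0, 0, 0], [0, 0, 0.001, 0, 0, 0], [0, 0, 0, 0, 0, 0]]])

```text
t: 22.15
tcp_pos: [0.4549, -0.1549, 0.0037]
tool_rot: [0.819, 0.574, -0.0, -0.0]
force: [-0.8, -0.5, -0.2]
finger_gap: 0.004
```

Request:
play_rows(steps=[[[0, 0, 0.001, 0, 0, 0], [0, 0, 0.001, 0, 0, 0], [0, 0, 0, 0, 0, 0]]])

```text
t: 22.52
tcp_pos: [0.455, -0.1549, 0.0023]
tool_rot: [0.819, 0.574, 0.0, 0.0]
force: [-0.7, -1.6, 4.3]
finger_gap: 0.0
```

The surface contact came at TCP z = 0.0023, so the tips sit 2.2 mm behind the TCP. The pressed button top was therefore at 0.0659, against 0.066 for home: fully seated. Drawing clear.

Request:
play_rows(steps=[[[0, 0, -0.02, 0, 0, 0], [0, 0, -0.05, 0, 0, 0], [0, 0, -0.06, 0, 0, 0], [-0.04, 0, -0.04, 0, 0, 0], [0, 0, 0, 0, 0, 0], [0, 0, 0, 0, 0, 0]]])

```text
t: 23.28
tcp_pos: [0.4406, -0.1917, 0.1713]
tool_rot: [0.819, 0.573, -0.0, -0.001]
force: [-0.9, 0.5, -0.5]
finger_gap: -0.001
```

Run:
```python
from h import *
s=manip.sense();print(s["t"],s["tcp_pos"],s["force"])
p=manip.snapshot("top");save(p,"top9")
for l,z in (("glue",0),("blanks",0),("leaf_bin",0)):
    q=manip.pinpoint(l,p);print(l,q and (q[0]["point"],atz(p,q[0]["point"],z)))
a=cv2.imread("pics/top1.png");b=cv2.imread("pics/top9.png")
cv2.imwrite("pics/t9c.png",cv2.resize(b[140:370,90:560],(800,392)))
for n,(x0,y0,x1,y1) in {"glue":(430,235,485,290),"blanks":(150,215,205,270),"bin":(285,150,360,215)}.items():
    print(n,np.abs(a[y0:y1,x0:x1].astype(int)-b[y0:y1,x0:x1]).mean())
```

```text
23.275 [ 0.44055169 -0.19174049  0.17126582] [-0.88641594  0.51379848 -0.54850755]
glue ([452.8, 259.2], array([ 0.57780579, -0.26989952,  0.        ]))
blanks ([178.5, 243.5], array([0.61911662, 0.29674196, 0.        ]))
leaf_bin ([319.1, 188.4], array([0.73147462, 0.00273139, 0.        ]))
glue 23.1302479338843
blanks 10.61862258953168
bin 10.043350427350427
```

View pics/t9c.png

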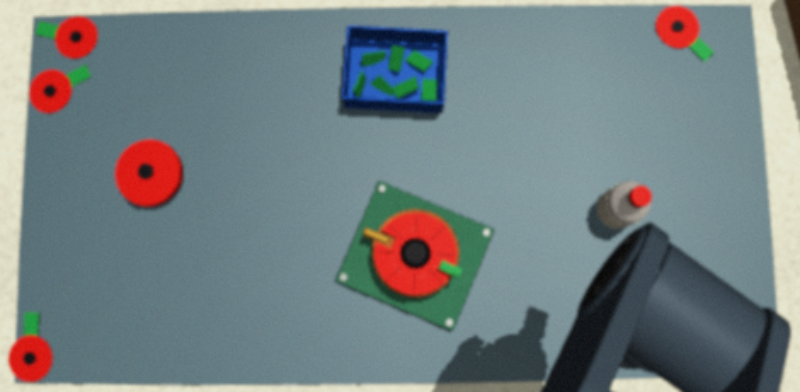

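The disc is home with the pin in its notch at zoom (378,236) and the leaf opposite at (450,270). The bystanders are where they were, and the arm is clear.

```bash
python3 -c "
from station import manip
print(manip.sign_off())"
```

```text
the job is handed in; nothing more can be done
None
```

The emblem is turned with its notch over the brass pin and pressed fully home on the block, and I have handed the job in. I pushed the leaf rib about 130° clockwise with shut fingertips, pressed the centre button twice (peak about 30 N), then drew clear at about 23 s.

- **Alignment:** notch and pin agreed to about 0.6° before pressing. The disc passed pin height with only about 4 N.
- **Seated height:** it stopped hard at TCP z = 0.0681. A light touch on the bare work surface put the shut tips 2.2 mm behind the TCP, so the button top was at 65.9 mm, against 66 mm for home. That touch was an extra step I added to settle the height.
- **Disagreement on height:** the scene camera suggested only about 8.5 mm of travel. Wrist-camera estimates gave 10.0 and 11.4 mm, good only to about 1.5 mm. I relied on the touch result.
- **Tip position:** `manip.tips_ahead` says 25 mm ahead of the TCP, which did not match. My first pass at the rib went over it without touching.
- **Bystanders:** the networks' positions for the glue, blanks and bin matched the first picture to within about 6 mm, which is about their own error. The last picture shows them in place.

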